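# Restock and lock the coffee pod drawer

## Task

Put the loose coffee pods away: pull the pod box's drawer fully out, put every copper pod in its left bay (copper strip) and every green pod in its right bay (green strip), and push the drawer fully shut. Then slide the catch on top of the box to the right, over the drawer, until it snaps home, and leave the mug and the sugar pot alone.

Things in the scene. Friction and masses are not known exactly. Their poses are not given: they have to be found in the camera images.
- copper_pod0_c (a point): centre (19 mm up) of a copper-coloured coffee pod: a rigid, nearly cylindrical capsule 38 mm tall, standing on its wide rim; rim diameter 42 mm (lowest 3 mm), body diameter 39 mm just above the rim narrowing a little to 35 mm near the top (grips as 37 mm); z axis up along the pod; about 30 g. May be absent. A fallen pod can be gripped across its round side
- copper_pod1_c (a point): centre (19 mm up) of a copper-coloured coffee pod: a rigid, nearly cylindrical capsule 38 mm tall, standing on its wide rim; rim diameter 42 mm (lowest 3 mm), body diameter 39 mm just above the rim narrowing a little to 35 mm near the top (grips as 37 mm); z axis up along the pod; about 30 g. May be absent. A fallen pod can be gripped across its round side
- copper_pod2_c (a point): centre (19 mm up) of a copper-coloured coffee pod: a rigid, nearly cylindrical capsule 38 mm tall, standing on its wide rim; rim diameter 42 mm (lowest 3 mm), body diameter 39 mm just above the rim narrowing a little to 35 mm near the top (grips as 37 mm); z axis up along the pod; about 30 g. May be absent. A fallen pod can be gripped across its round side
- green_pod0_c (a point): centre (19 mm up) of a green coffee pod: a rigid, nearly cylindrical capsule 38 mm tall, standing on its wide rim; rim diameter 42 mm (lowest 3 mm), body diameter 39 mm just above the rim narrowing a little to 35 mm near the top (grips as 37 mm); z axis up along the pod; about 30 g. May be absent. A fallen pod can be gripped across its round side
- green_pod1_c (a point): centre (19 mm up) of a green coffee pod: a rigid, nearly cylindrical capsule 38 mm tall, standing on its wide rim; rim diameter 42 mm (lowest 3 mm), body diameter 39 mm just above the rim narrowing a little to 35 mm near the top (grips as 37 mm); z axis up along the pod; about 30 g. May be absent. A fallen pod can be gripped across its round side
- green_pod2_c (a point): centre (19 mm up) of a green coffee pod: a rigid, nearly cylindrical capsule 38 mm tall, standing on its wide rim; rim diameter 42 mm (lowest 3 mm), body diameter 39 mm just above the rim narrowing a little to 35 mm near the top (grips as 37 mm); z axis up along the pod; about 30 g. May be absent. A fallen pod can be gripped across its round side
- drawer (a joint): how far the pod box's drawer is pulled out, m: 0 shut, 0.15 at its stop (all of both bays then lies clear of the box's top except the last 8 mm). Slides easily (about 2 N), stays where it is left
- drawer_handle (a point): centre of the drawer's handle: a dark round bar 10 mm thick, 100 mm long along y, 42 mm in front of the 15 mm thick wooden drawer front, 50 mm above the counter; moves with the drawer. Frame: x points straight into the box (the drawer opens along -x), y to the left along the bar, z up
- box_top (a point): middle of the top over the drawer of the pod box: a fixed wooden counter-top box, 286 mm wide (y), 190 mm deep (x), with a solid 60 mm wide column on its left (+y) side, top 72 mm above the counter; same axes as the handle's frame. A steel lug stands 17 mm above the left end of the drawer front. With the drawer shut the handle bar is 153 mm along -x from here
- copper_bay (a point): centre of the floor of the copper bay, the left (+y) one of the drawer's two bays, marked with a copper strip on the front; same axes as the handle's frame; inside 150 mm along x, 124 mm along y; floor 12 mm above the counter, walls and divider 34 mm tall above the floor and 4 mm thick; moves with the drawer, 141 mm along +x from the handle bar
- green_bay (a point): centre of the floor of the green bay, the right (-y) one of the drawer's two bays, marked with a green strip on the front; same axes as the handle's frame; inside 150 mm along x, 124 mm along y; floor 12 mm above the counter, walls and divider 34 mm tall above the floor and 4 mm thick; moves with the drawer, 141 mm along +x from the handle bar
- catch (a joint): travel of the sliding catch on the box, m: 0 free, 0.036 at its end. It slides freely to about 0.019, then a sprung detent resists (about 5 N) until 0.026 and snaps it past; home is 0.032 to 0.036, where it stays. Its steel tongue then bars a steel lug on top of the drawer front; with the drawer not shut the tongue strikes the lug
- catch_knob (a point): middle of the catch's upright black round knob, 18 mm diameter, 30 mm tall (half-way up it, 30 mm above the box's top; the lowest 15 mm above the top is carriage and stem); same axes as the handle's frame; slides along -y (right) to engage. Knob is 93 mm along -x and 191 mm along +y from point box_top when free
- mug_c (a point): bystander: green mug, 92 mm wide and 100 mm tall, centre; leave alone
- sugar_c (a point): bystander: teal sugar pot, 82x124 mm, 84 mm tall, centre; leave alone

How it is judged:
By the outcome, as a careful person would: the job done as asked, in the order asked, and still so for the second after the job is handed in, with the robot touching nothing.
Of copper_pod0, copper_pod1, copper_pod2, green_pod0, green_pod1, green_pod2 only 3 to 5 are there at a start; the rules pass over those that are not, and their reading is None.
At some moment in a run one of copper_pod0, copper_pod1, copper_pod2, green_pod0, green_pod1, green_pod2 may be knocked a few centimetres aside while the robot is not near it.
Once in a run the grip may slacken for a moment while it holds something.
It also fails if it takes over 210 s, if anything falls off the work surface, if the arm or the gripper's body presses on something with over 40 N, if the wrist force passes 120 N, or if a joint passes its speed limit or range.

## Robot

A 7-joint arm with a two-finger parallel gripper is mounted at the origin on a cart in front of the work surface, level with it; the furniture and walls round the work are solid. World frame = base frame: x ahead of the robot, y to its left, z up, the work surface at z = 0. Lengths are in mm, angles in rad, forces in N, time in s.
With the tool pointing down it reaches from about 400 to 875 mm from the base axis. Payload 4.4 kg.
Tool frame: the origin (TCP) lies midway between the tips of the shut fingers; the grasp point (between the pads) lies 19 mm behind it (ctrl.grip_point_offset is the distance from the TCP to the grasp point, in mm); z points along the fingers, y is the direction in which the jaws open and shut (so a half turn about z gives the same grasp; the last joint's range is limited). The gripper opens to 85 mm and grips with 20 to 120 N. Pads are 22 mm wide; open, the fingers measure 114 mm over their backs; the gripper's body (76 mm by 85 mm) begins 54 mm behind the grasp point. The pads swing forward as they close: fully open they stand 13 mm farther back than shut.
Start: joints at [-1.239, 0.628, 0.038, 1.517, -0.027, 0.996, -0.02], TCP at [251.782, 599.269, 231.313] pointing down, gripper open.
Joint ranges: [-3.06, 3.06], [-0.37, 2.12], [-1.25, 1.32], [0.18, 2.47], [-1.1, 4.24], [0.23, 1.98], [-2.94, 2.94]. Speed limits (rad/s): [2.57, 2.57, 3.14, 3.14, 3.14, 3.14, 3.14].

## Interface

Orientations are given as [roll, pitch, yaw] about the fixed x, y, z axes, in that order (R = Rz(yaw) Ry(pitch) Rx(roll)).
In Python, from cell import ctrl, imaging, models gives the robot as it stands. The module is installed in compiled form; this text tells all that it offers.
- The arm moves only by the tool drive_tool, never from a script. Its argument "deltas" is text: rows parted by semicolons, each of 5 numbers parted by spaces: the shift along the tool's x, y, z in m, then the turn about the tool's z in degrees, then the finger opening in m, from 0 to 0.0854. A call has 1 to 12 rows; each row is the pose to reach, as a shift and turn from the pose commanded when the call began, along the tool's axes at that moment; what a row does not reach only later rows make up. A row lasts 1/8 s, in which the tool goes at most 62.5 mm and 10.7 degrees, less where a joint would pass 70% of its speed; a pose out of reach is approached as far as the arm can. A call with a gripper value outside its range is refused whole. The fingers move at their own pace and stop on an object; the grip force is fixed at half the most. Time passes only in rows, so rows that repeat a pose let the fingers close. It gives the time, the measured TCP pose, the force and the opening at its end, in the units of the state.
- ctrl.read_state(): the state, without advancing time (a new reading comes with each control period).
- imaging.get_image(name): name is "scene" or "top" or "wrist"; returns a dict with "color" (420x560x3 uint8, red, green, blue), "range_z" (420x560 float32, mm along the optical axis (not along the pixel's ray), 0 where there is no reading), "vfov" (degrees; the focal length in pixels is half the picture's height over the tangent of half this angle, whatever the lens; pixels are square), "cx", "cy" (the principal point, pixels), "extrinsics" (4x4, takes a point from camera to world coordinates). Camera axes: x right, y down, z forward; pixel columns grow to the right and rows downward; lengths in mm; the calibration is good to about 2 mm. A picture is of the moment at which its call begins.
- ctrl.finish_job(): hands the job in, once; it reports no verdict.
Trained networks look in a picture, given as the dict that the camera call returned (one of the last four; its "shot" number tells which), for a name from the list of things; names that differ only in an ending like _2 or _b are one class to them, and where a whole thing is asked for, a point or a joint stands for the part that bears it (a point fixed in the world has none). Each returns a list of dicts, best first, with "score" (0 to 1); they miss things now and then, are a little off and sometimes report something else, mostly with a low value. They report only what shows in the picture. A call takes as long as a camera call.
- models.spot_in(picture, thing): "point" ([column, row] in pixels, amid what is visible of it).
- models.landmark_of(picture, thing): "point" ([column, row] in pixels: a listed point, or the origin of a listed thing).
The state is a dict: "clock": time; "qpos": joint angles; "qd": joint speeds; "tau": joint torques, N m; "eef_pos": TCP position; "tool_rot": TCP orientation; "force": force on the tool from outside, world axes, zero at the start; "torque": the same for the moment, N m; "width": finger opening in mm.
Only numpy, scipy, OpenCV 4.12 (cv2) and the standard library are available. Lean on these libraries where they do the work, as an engineer would, in place of code of your own. Each camera call takes 0.05 s, during which the arm holds its last target.

## Working session

There is one attempt and no reset: what is moved stays moved. The work goes in short steps, Python scripts to look and compute and a tool call to move; the robot and the scene stay as the last step left them, time stands still between calls to the robot, and variables do not carry over. Pictures are saved under pics/ and viewed, and the job is handed in when it is done.

Besides the shell and the picture viewer there is one more tool, called by a JSON object that holds its "name" and its "arguments", one argument or row to a line. drive_tool: Moves the arm, as the interface text tells. Its arguments: {"type":"object","properties":{"deltas":{"type":"string"}},"required":["deltas"]}

```bash
mkdir -p pics; cat > h.py <<'E'
from cell import ctrl, imaging, models
import numpy as np, cv2
from scipy.spatial.transform import Rotation as R
def cam(im):
    f=im["color"].shape[0]/2/np.tan(np.radians(im["vfov"])/2)
    return f,im["cx"],im["cy"],np.array(im["extrinsics"])
def world(im,u,v,z=None):
    f,cx,cy,E=cam(im)
    d=np.array([(u-cx)/f,(v-cy)/f,1.0])
    if z is None:
        r=im["range_z"][int(round(v)),int(round(u))]
        return E[:3,:3]@(d*r)+E[:3,3]
    w=E[:3,:3]@d; t=(z-E[2,3])/w[2]
    return E[:3,3]+t*w
def cloud(im):
    f,cx,cy,E=cam(im)
    h,w=im["range_z"].shape
    u,v=np.meshgrid(np.arange(w),np.arange(h))
    r=im["range_z"]
    P=np.stack([(u-cx)/f*r,(v-cy)/f*r,r],-1)
    W=P@E[:3,:3].T+E[:3,3]; W[r==0]=np.nan
    return W
def proj(im,p):
    f,cx,cy,E=cam(im)
    q=E[:3,:3].T@(np.array(p)-E[:3,3]); return f*q[0]/q[2]+cx,f*q[1]/q[2]+cy
def save(im,n,s=1.4):
    c=cv2.cvtColor(im["color"],cv2.COLOR_RGB2BGR)
    cv2.imwrite(f"pics/{n}.png",cv2.resize(c,None,fx=s,fy=s,interpolation=cv2.INTER_CUBIC))
E
python3 - <<'E'
from h import *
s=ctrl.read_state(); print({k:np.round(v,3).tolist() for k,v in s.items()}, ctrl.grip_point_offset)
np.set_printoptions(precision=1,suppress=True)
for n in ["scene","top"]:
    im=imaging.get_image(n); save(im,n+"0")
    print(n,im["vfov"],im["cx"],im["cy"],im["extrinsics"])
    for t in ["copper_pod0_c","green_pod0_c","drawer_handle","box_top","copper_bay","green_bay","catch_knob","mug_c","sugar_c"]:
        for l in models.landmark_of(im,t)[:6]:
            u,v=l["point"]
            z={"c":19,"e":50}.get("c" if "pod" in t else "e" if t=="drawer_handle" else "",None)
            if t=="box_top": z=72
            if t=="catch_knob": z=102
            try: print(t,round(l["score"],2),np.round(l["point"]),world(im,u,v,z), world(im,u,v))
            except Exception as e: print(t,l,e)
E
```

```text
{'clock': 0.0, 'qpos': [-1.239, 0.629, 0.038, 1.518, -0.027, 0.996, -0.02], 'qd': [0.001, -0.001, 0.001, -0.0, 0.001, 0.0, -0.0], 'tau': [0.0, -56.34, 1.226, -19.345, 0.011, 0.011, -0.0], 'eef_pos': [251.527, 598.694, 230.396], 'tool_rot': [-3.14, 0.0, 2.744], 'force': [0.902, 0.174, -0.199], 'torque': [0.018, -0.019, -0.005], 'width': 85.517} 18.700000000000003
scene 53.35734276394751 275.28494293805005 207.5871070089203 [[   0.5   -0.6    0.5    6.2]
 [  -0.8   -0.4    0.3 -332.4]
 [   0.    -0.6   -0.8  926.5]
 [   0.     0.     0.     1. ]]
green_pod0_c 0.78 [189. 192.] [559.1 306.5  19. ] [547.8 293.4  37.6]
drawer_handle 0.97 [360. 294.] [ 517.9 -255.4   50. ] [ 516.  -255.7   53.3]
box_top 0.68 [189. 195.] [519.2 263.4  72. ] [543.2 291.3  32. ]
box_top 0.67 [391. 239.] [ 685.7 -255.3   72. ] [ 686.7 -255.2   70.7]
copper_bay 0.76 [361. 248.] [ 621.7 -203.8   69.7] [ 621.7 -203.8   69.7]
green_bay 0.57 [404. 271.] [ 616.8 -317.9   73.3] [ 616.8 -317.9   73.3]
catch_knob 0.52 [311. 221.] [602.2 -68.  102. ] [595.7 -70.8 111. ]
mug_c 0.94 [233. 155.] [686.9 237.3 101.2] [686.9 2
[... 244 characters left out ...]
 0.     0.    10.1]
 [  -0.    -0.2   -1.  1199. ]
 [   0.     0.     0.     1. ]]
copper_pod0_c 0.53 [312. 204.] [614.4 -63.3  19. ] [593.9 -57.3 115.7]
copper_pod0_c 0.48 [189. 262.] [446.3 297.   19. ] [444.8 291.8  40.5]
green_pod0_c 0.73 [190. 226.] [552.  297.7  19. ] [548.7 292.6  39.9]
drawer_handle 0.88 [376. 233.] [ 519.  -241.6   50. ] [ 518.5 -240.7   53.9]
box_top 0.94 [381. 175.] [ 683.  -260.6   72. ] [ 683.4 -260.9   70.6]
catch_knob 0.25 [191. 226.] [537.4 275.8 102. ] [547.5 291.3  38.1]
mug_c 0.83 [201. 166.] [738.  272.7   6.9] [738.  272.7   6.9]
mug_c 0.4 [188. 226.] [548.1 298.7  38.7] [548.1 298.7  38.7]
sugar_c 0.73 [156. 173.] [700.4 389.1  69.6] [700.4 389.1  69.6]
```

View pics/scene0.png

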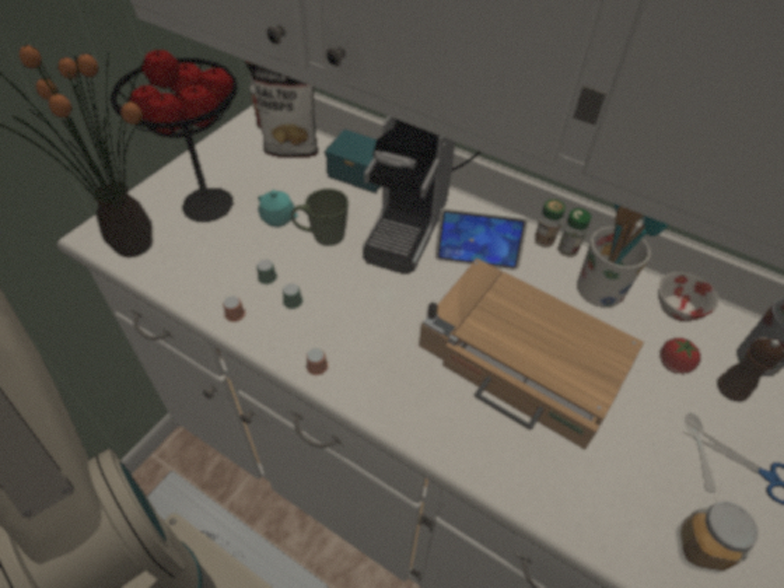

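View pics/top0.png

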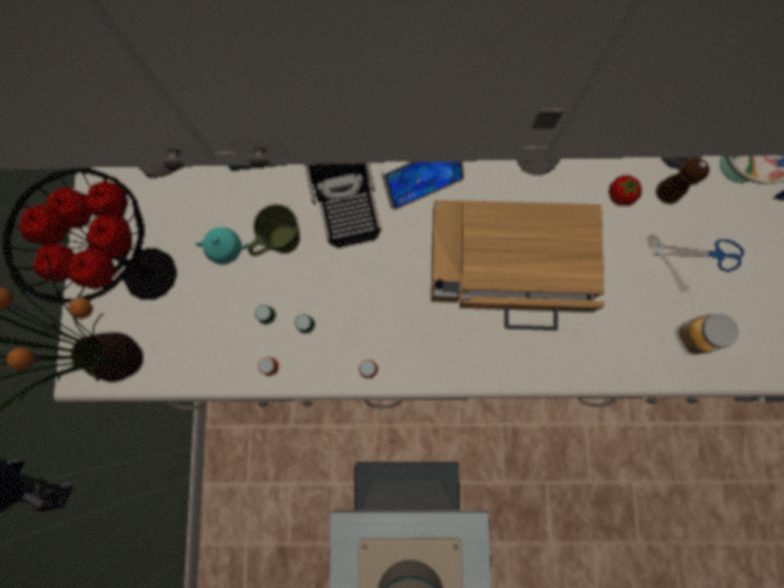

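The two views show 2 green pods (1.4x scene view (266,271), (291,296)) and 2 copper pods ((233,309), (316,362)). The drawer looks slightly open, and the mug and pot are behind the green pods. Next I'll measure from depth.

```bash
cat >> h.py <<'E'
def pods(im,verbose=True,xr=(380,900),yr=(-500,520),zr=(22,60)):
    W=cloud(im); hsv=cv2.cvtColor(im["color"],cv2.COLOR_RGB2HSV)
    m=((W[...,2]>zr[0])&(W[...,2]<zr[1])&(W[...,0]>xr[0])&(W[...,0]<xr[1])&(W[...,1]>yr[0])&(W[...,1]<yr[1])).astype(np.uint8)
    n,l,st,c=cv2.connectedComponentsWithStats(m,connectivity=4)
    out=[]
    for i in range(1,n):
        if st[i,4]<15: continue
        P=W[l==i]; T=P[P[:,2]>np.percentile(P[:,2],60)-4]
        mid=(P.min(0)+P.max(0))/2
        out.append((st[i,4],c[i],P.min(0),P.max(0),T.mean(0),np.median(hsv[l==i],0)))
    return out
E
python3 - <<'E'
from h import *
np.set_printoptions(precision=1,suppress=True)
for n in ["top","scene"]:
    im=imaging.get_image(n)
    for o in pods(im): print(n,*o)
    W=cloud(im)
    m=(abs(W[...,2]-72)<6)&(W[...,1]<60)&(W[...,1]>-450)&(W[...,0]>450)&(W[...,0]<900)
    P=W[m]; r=cv2.minAreaRect(P[:,:2].astype(np.float32)); print("box",r,cv2.boxPoints(r), np.median(P[:,2]))
    m=(abs(W[...,2]-50)<9)&(W[...,1]<-100)&(W[...,1]>-400)&(W[...,0]>480)&(W[...,0]<540)
    P=W[m]; r=cv2.minAreaRect(P[:,:2].astype(np.float32)); print("handle",r,cv2.boxPoints(r),len(P))
    m=(W[...,2]>84)&(W[...,2]<130)&(W[...,1]<0)&(W[...,1]>-450)&(W[...,0]>500)&(W[...,0]<700)
    P=W[m]; print("knob",len(P),P.mean(0),P.min(0),P.max(0))
    top=(P[:,2]>105); print(P[top].mean(0),top.sum())
im=imaging.get_image("top")
c=cv2.cvtColor(im["color"],cv2.COLOR_RGB2BGR)[130:250,290:440]
cv2.imwrite("pics/box0.png",cv2.resize(c,None,fx=5,fy=5,interpolation=cv2.INTER_CUBIC))
E
```

```text
top 118 [382.9 119.6] [ 856.9 -328.3   22.4] [ 889.6 -249.4   59.8] [ 864.9 -284.    49.4] [16.5 39.5 63.5]
top 20 [167.4 118.3] [885.4 354.2  23.1] [891.3 393.2  36.4] [887.8 380.   30.4] [66.5 22.5 42. ]
top 546 [304.6 133.8] [ 783.5 -128.3   22.2] [866.5  37.   59.8] [828.1 -43.7  50.7] [110. 208. 121.]
top 421 [446.3 136. ] [ 780.3 -499.9   22.3] [ 846.2 -439.4   58.2] [ 812.4 -471.1   50.3] [  5. 209.  88.]
top 1280 [250.3 156.3] [701.7  52.9  22. ] [844.6 186.4  57.6] [757.1 118.2  50.2] [16. 28. 59.]
top 21 [309. 161.] [704.  -59.2  22.2] [776.2 -56.   55.8] [723.4 -56.9  47.1] [ 14.  86. 120.]
top 197 [196.2 160.2] [701.2 234.5  22.1] [767.1 304.7  59.7] [748.  281.4  49.5] [ 33. 118.  28.]
top 318 [161.3 178.4] [663.5 330.2  22.5] [743.  448.3  60. ] [691.8 383.5  53. ] [ 85.  112.5  85. ]
top 51 [207.4 175.9] [684.3 225.6  22.2] [726.6 276.   59.5] [696.5 243.2  53. ] [27. 44. 48.]
top 49 [186.4 179.7] [674.7 290.7  23. ] [702.5 321.5  55.1] [684.3 314.6  42.6] [30. 52. 80.]
top 69 [315.  210.1] [ 577.7 -107.3   22.1] [648.7 -50.5  59.8] [584.9 -70.1  50.8] [15. 88. 70.]
to
[... 2377 characters left out ...]
   51.2] [  4. 124.  88.]
scene 22 [329.1 245.1] [ 597.2 -131.2   22.8] [ 620.1 -119.7   53.5] [ 603.2 -126.8   45.1] [15. 58. 78.]
scene 167 [225.5 255.3] [420.   62.7  22.4] [454.6  97.   42.5] [437.9  80.3  38.5] [ 17.  26. 132.]
box ((731.07080078125, -181.70480346679688), (445.4513244628906, 340.50360107421875), 87.31193542480469) [[ 550.6 -396.2]
 [ 890.7 -412.2]
 [ 911.6   32.8]
 [ 571.5   48.8]] 72.30019229256925
handle ((524.43994140625, -252.56146240234375), (109.45159912109375, 30.23628807067871), 89.90850830078125) [[ 509.2 -307.3]
 [ 539.5 -307.3]
 [ 539.6 -197.9]
 [ 509.4 -197.8]] 265
knob 142 [588.5 -77.7  99.1] [ 571.8 -127.9   84.2] [608.1 -57.  120.7]
[595.6 -66.  114.8] 52
```

View pics/box0.png

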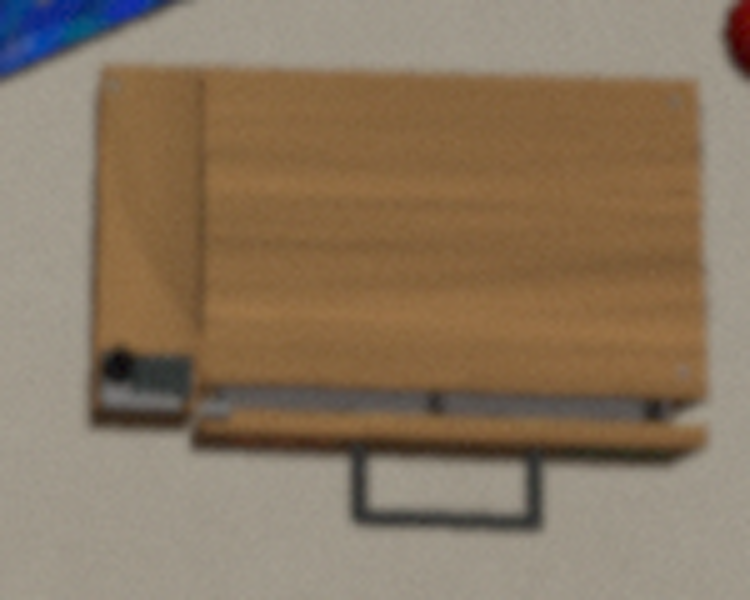

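The drawer is ajar by about 14 mm: the handle bar is at x≈516 and box_top at x≈683. I'll refine the box's yaw before moving.

```bash
python3 - <<'E'
from h import *
np.set_printoptions(precision=2,suppress=True)
for n in ["top","scene"]:
    im=imaging.get_image(n); W=cloud(im); hsv=cv2.cvtColor(im["color"],cv2.COLOR_RGB2HSV)
    m=(abs(W[...,2]-71)<6)&(W[...,1]<-20)&(W[...,1]>-430)&(W[...,0]>570)&(W[...,0]<800)
    k,l,st,c=cv2.connectedComponentsWithStats(m.astype(np.uint8),connectivity=4)
    i=1+np.argmax(st[1:,4]); P=W[l==i]
    # edges: front (x min per y bin) ,back
    def fit(bins,axis,f):
        o=1-axis; X=[];Y=[]
        for b in bins:
            q=P[abs(P[:,o]-b)<3]
            if len(q)>5: X.append(b);Y.append(f(q[:,axis]))
        p=np.polyfit(X,Y,1); r=np.array(Y)-np.polyval(p,X); g=abs(r)<4
        p=np.polyfit(np.array(X)[g],np.array(Y)[g],1); return p
    ys=np.arange(-380,-130,5)
    pf=fit(ys,0,np.min); pb=fit(ys,0,np.max)
    xs=np.arange(620,760,5)
    pl=fit(xs,1,np.max); pr=fit(xs,1,np.min)
    print(n,"front yaw",-np.degrees(pf[0]),np.polyval(pf,-258),"back",-np.degrees(pb[0]),np.polyval(pb,-258))
    print(" left yaw",np.degrees(pl[0]),np.polyval(pl,683),"right",np.degrees(pr[0]),np.polyval(pr,683), np.median(P[:,2]))
    # handle
    H=(abs(W[...,2]-52)<7)&(W[...,1]<-195)&(W[...,1]>-310)&(W[...,0]>495)&(W[...,0]<524)
    Q=W[H]; p=np.polyfit(Q[:,1],Q[:,0],1); print(" bar",len(Q),-np.degrees(p[0]),np.polyval(p,-252),Q.min(0),Q.max(0),Q[:,2].mean())
E
```

```text
top front yaw 4.239299676362404 578.8574056840997 back -2.6199520866822152 775.5816464220351
 left yaw -3.015352321485411 -56.03608845232415 right -2.335299651619556 -400.36530403188596 71.05399035710286
 bar 143 -1.9538633689958824 516.89081854665 [ 509.95 -304.15   47.05] [ 523.89 -196.2    58.42] 52.57459877839485
scene front yaw -2.5505216681484226 586.6645910239597 back -2.4576023107742695 775.9076829679174
 left yaw -2.3004560621605425 -58.13169148200135 right -2.3411971476626787 -401.6723593850331 72.4367196552871
 bar 208 -1.7326125053508303 515.8237945864374 [ 509.47 -306.66   46.37] [ 523.47 -198.25   58.78] 53.79656566241738
```

Box yaw ≈ -2.4°, box_top ≈ (681,-258.5), handle bar ≈ (516,-252), drawer ≈ 12 mm open, knob ≈ (596,-64.5). I'll align the tool yaw with the box at 87.6° so that tool x is box y and tool y is box x.

```bash
cat >> h.py <<'E'
def go(pts,yawdeg=87.6):
    s=ctrl.read_state(); p=s["eef_pos"]; Rm=R.from_euler("xyz",s["tool_rot"]).as_matrix()
    y=np.degrees(s["tool_rot"][2]); t=(y-yawdeg+180)%360-180
    for q in pts:
        d=Rm.T@(np.array(q)-p)/1000; print("to",q,"d",np.round(d,4),"turn",round(t,1))
    return s
E
python3 - <<'E'
from h import *
go([(450,400,230),(480,100,230),(470,-150,220),(516.3,-252,150)])
E
```

```text
to (450, 400, 230) d [-0.2599 -0.1069  0.0013] turn 69.6
to (480, 100, 230) d [-0.4038 -0.3719  0.0013] turn 69.6
to (470, -150, 220) d [-0.4914 -0.6062  0.0113] turn 69.6
to (516.3, -252, 150) d [-0.5736 -0.6823  0.0813] turn 69.6
```

{"name": "drive_tool", "arguments": {
  "deltas": "-0.052 -0.0214 0 10 0.036; -0.104 -0.0428 0 20 0.036; -0.156 -0.0641 0 30 0.036; -0.208 -0.0855 0 40 0.036; -0.26 -0.107 0 50 0.036; -0.289 -0.16 0 60 0.036; -0.318 -0.213 0 69.6 0.036; -0.346 -0.266 0 69.6 0.036; -0.375 -0.319 0 69.6 0.036; -0.404 -0.372 0 69.6 0.036; -0.425 -0.43 0 69.6 0.036; -0.446 -0.488 0 69.6 0.036"
}}

```text
clock: 2.75
eef_pos: [474.0, -25.2, 231.6]
tool_rot: [3.141, -0.0, 1.529]
force: [0.6, -0.6, -0.6]
width: 36.0
```

```bash
python3 - <<'E'
from h import *
s=go([(470,-200,180),(516.3,-252,130),(516.3,-252,31)]); print(s["clock"],s["eef_pos"],s["tool_rot"],s["width"],s["force"])
E
```

```text
to (470, -200, 180) d [-0.1748  0.0032  0.0516] turn 0.0
to (516.3, -252, 130) d [-0.2248  0.0516  0.1016] turn 0.0
to (516.3, -252, 31) d [-0.2249  0.0515  0.2006] turn 0.0
2.75 [473.9561218  -25.23340593 231.58637157] [ 3.14054918e+00 -1.67273584e-04  1.52941948e+00] 36.0498883289488 [ 0.5879862  -0.56469351 -0.61606671]
```

{"name": "drive_tool", "arguments": {
  "deltas": "-0.06 0.003 0.02 0 0.036; -0.12 0.003 0.04 0 0.036; -0.175 0.02 0.06 0 0.036; -0.225 0.051 0.1 0 0.036; -0.225 0.051 0.1 0 0.036; -0.225 0.051 0.1 0 0.036"
}}

```text
clock: 3.5
eef_pos: [515.0, -250.1, 130.8]
tool_rot: [-3.14, -0.001, 1.529]
force: [0.8, 0.3, -0.1]
width: 36.1
```

```bash
python3 - <<'E'
from h import *
im=imaging.get_image("wrist"); save(im,"w1")
s=go([(516.3,-252,31)]); print(s["eef_pos"])
E
```

```text
to (516.3, -252, 31) d [-0.0029  0.0012  0.1005] turn 0.1
[ 515.29672919 -249.16220727  131.47759801]
```

View pics/w1.png

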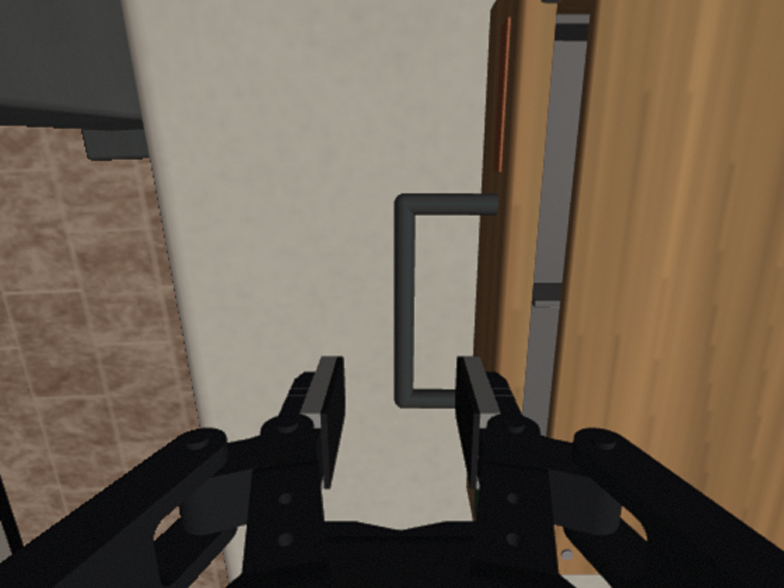

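The bar runs between the fingers (column ~405, fingers at ~330 and ~470), so I'll descend and grip.

{"name": "drive_tool", "arguments": {
  "deltas": "-0.003 0.001 0.05 0 0.036; -0.003 0.001 0.085 0 0.036; -0.003 0.001 0.1 0 0.036; -0.003 0.001 0.1 0 0.036; -0.003 0.001 0.1 0 0; -0.003 0.001 0.1 0 0; -0.003 0.001 0.1 0 0; -0.003 0.001 0.1 0 0; -0.003 0.001 0.1 0 0"
}}

```text
clock: 4.68
eef_pos: [517.3, -253.7, 33.0]
tool_rot: [3.139, 0.001, 1.529]
force: [-0.3, 1.1, 6.7]
width: 7.6
```

{"name": "drive_tool", "arguments": {
  "deltas": "0 -0.02 0 0 0; 0 -0.04 0 0 0; 0 -0.06 0 0 0; 0 -0.08 0 0 0; 0 -0.1 0 0 0; 0 -0.12 0 0 0; 0 -0.13 0 0 0; 0 -0.137 0 0 0; 0 -0.141 0 0 0; 0 -0.141 0 0 0"
}}

```text
clock: 5.92
eef_pos: [379.3, -247.5, 32.9]
tool_rot: [3.135, 0.001, 1.531]
force: [5.2, 2.6, 8.2]
width: 7.6
```

```bash
python3 - <<'E'
from h import *
im=imaging.get_image("top"); save(im,"t2"); 
s=ctrl.read_state(); print(s["eef_pos"],s["force"],s["width"])
E
```

```text
[ 379.23999885 -247.50771717   32.90098706] [4.56638943 3.47201957 8.32912084] 7.743499110887334
```

View pics/t2.png

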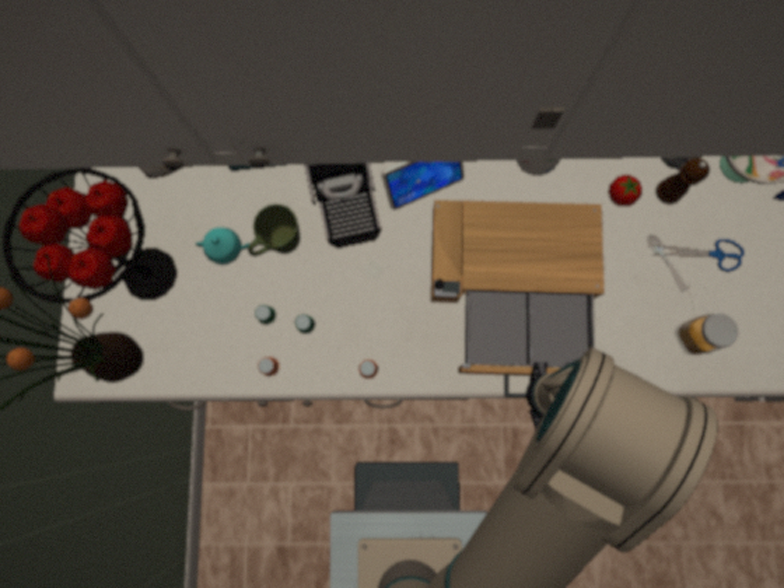

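{"name": "drive_tool", "arguments": {
  "deltas": "0 -0.002 0 0 0; 0 -0.004 0 0 0; 0 -0.004 0 0 0; 0 -0.004 0 0 0"
}}

```text
clock: 6.48
eef_pos: [379.2, -247.5, 33.0]
tool_rot: [3.13, 0.002, 1.533]
force: [15.1, 4.2, 1.8]
width: 7.7
```

The drawer is against its stop: force rose to 15 N with no motion. I'll release, lift and look again at the pods.

{"name": "drive_tool", "arguments": {
  "deltas": "0 0.003 0 0 0.036; 0 0.003 0 0 0.036; 0 0.003 0 0 0.036; 0 0.003 -0.05 0 0.036; 0 0.003 -0.1 0 0.036; 0.06 0.02 -0.13 0 0.06; 0.12 0.04 -0.13 0 0.075; 0.18 0.05 -0.13 0 0.075; 0.24 0.05 -0.13 0 0.075; 0.3 0.05 -0.13 0 0.075; 0.3 0.05 -0.13 0 0.075"
}}

```text
clock: 7.85
eef_pos: [433.0, 56.0, 160.7]
tool_rot: [-3.14, -0.002, 1.54]
force: [0.5, -1.0, -1.3]
width: 75.2
```

```bash
cat >> h.py <<'E'
def look(yr=(20,420),xr=(390,640)):
    o=[]
    for n in ["top","scene"]:
        im=imaging.get_image(n)
        for p in pods(im,yr=yr,xr=xr):
            c=np.r_[p[4][:2],p[3][2]]; print(n,p[0],"T",np.round(p[4],1),"mid",np.round((p[2]+p[3])/2,1),"hue",p[5])
E
python3 - <<'E'
from h import *
look()
im=imaging.get_image("top"); save(im,"t3")
W=cloud(im)
s=go([(438.7,81.3,120)]); print(s["eef_pos"],s["force"])
E
```

```text
top 125 T [556.4 301.   37.4] mid [555.7 301.6  32.5] hue [ 55.  15. 133.]
top 120 T [535. 216.  37.] mid [534.9 216.   33.3] hue [ 60.   15.  131.5]
top 124 T [446.4 290.9  37.5] mid [445.7 290.9  32.3] hue [ 16.5  24.  137. ]
scene 130 T [555.4 299.3  38.9] mid [555.4 298.4  33. ] hue [ 35.   18.5 124.5]
scene 91 T [533.1 217.4  39. ] mid [533.1 218.7  33.8] hue [ 30.  14. 135.]
scene 149 T [445.1 289.   39. ] mid [445.6 288.5  32.9] hue [ 14.  36. 136.]
scene 168 T [438.1  80.3  38.6] mid [437.4  80.1  33. ] hue [ 17.  28. 141.]
to (438.7, 81.3, 120) d [0.0323 0.0038 0.0412] turn -0.1
[433.53539915  49.21173391 161.25851773] [-0.26401192  0.00303311  0.39533293]
```

View pics/t3.png

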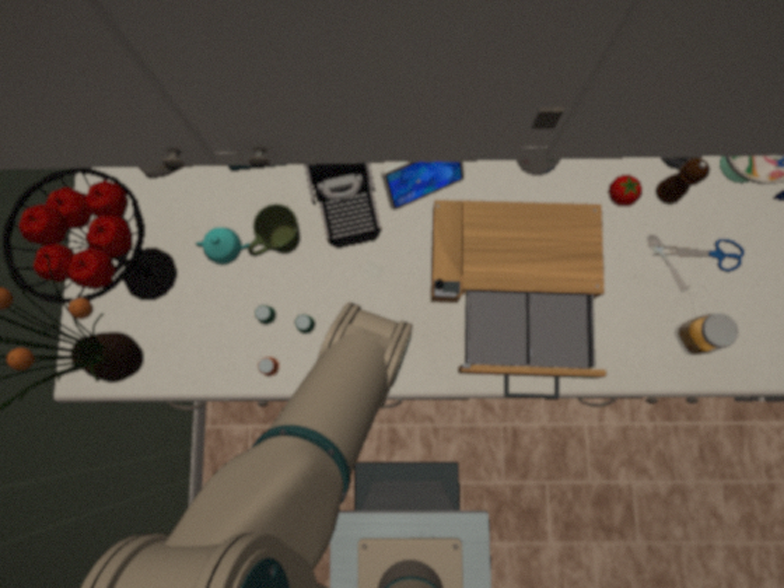

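Copper A is at (438.4,81). I'll descend onto it and grip.

{"name": "drive_tool", "arguments": {
  "deltas": "0.032 0.004 0.04 0 0.075; 0.032 0.004 0.08 0 0.075; 0.032 0.004 0.12 0 0.075; 0.032 0.004 0.145 0 0.075; 0.032 0.004 0.156 0 0.075; 0.032 0.004 0.156 0 0.075"
}}

```text
clock: 8.75
eef_pos: [439.0, 79.4, 4.7]
tool_rot: [-3.14, 0.002, 1.524]
force: [0.4, -0.2, 1.0]
width: 75.1
```

```bash
python3 - <<'E'
from h import *
im=imaging.get_image("wrist"); save(im,"w4")
s=go([(438.5,81,5)]); print(s["eef_pos"],s["tool_rot"],s["force"])
E
```

```text
to (438.5, 81, 5) d [ 0.001  -0.0009  0.0003] turn -0.2
[439.36885876  79.9527136    5.28462093] [-3.14122807e+00  1.31338590e-03  1.52513957e+00] [ 0.79761523  0.59184055 -0.45622533]
```

View pics/w4.png

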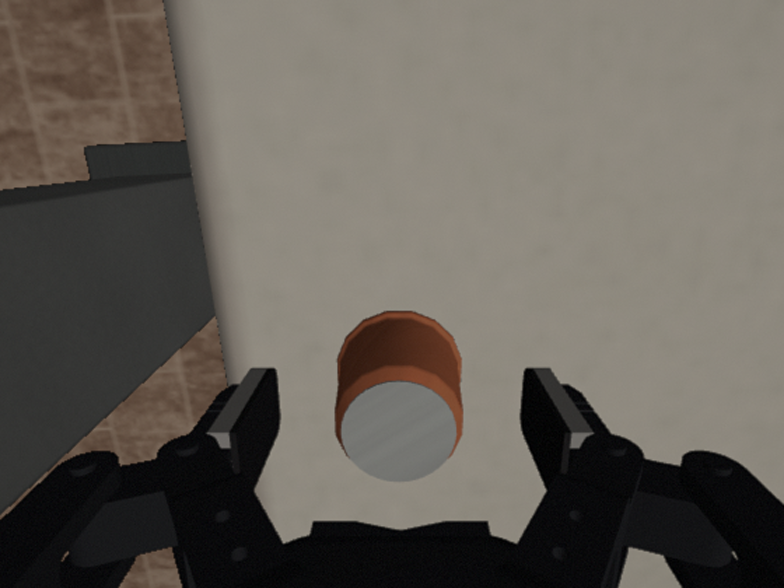

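The copper pod is centred between the jaws (pod at column ~400), so I'll close and lift a little.

{"name": "drive_tool", "arguments": {
  "deltas": "0 0 0 0 0; 0 0 0 0 0; 0 0 0 0 0; 0 0 0 0 0; 0 0 0 0 0; 0 0 -0.03 0 0; 0 0 -0.07 0 0; 0 0 -0.12 0 0; 0 0 -0.12 0 0"
}}

```text
clock: 9.93
eef_pos: [441.3, 82.6, 128.2]
tool_rot: [3.135, -0.001, 1.53]
force: [-0.4, 0.0, -0.7]
width: 35.7
```

```bash
python3 - <<'E'
from h import *
im=imaging.get_image("wrist"); save(im,"w5")
hx=np.array([378.7,-246.,0]); ux=np.array([.9991,-.0419,0]); uy=np.array([.0419,.9991,0])
for n,a,b in [("c1",0,94),("c2",0,34),("g1",0,-34),("g2",0,-94)]: print(n, np.round(hx+141*ux+b*uy,1))
s=go([hx+141*ux+94*uy+[0,0,125],hx+141*ux+94*uy+[0,0,20]]); print(s["eef_pos"],s["tool_rot"],s["force"],s["width"])
E
```

```text
c1 [ 523.5 -158.     0. ]
c2 [ 521.  -217.9    0. ]
g1 [ 518.1 -285.9    0. ]
g2 [ 515.6 -345.8    0. ]
to [ 523.5117 -157.9925  125.    ] d [-0.2373  0.0931  0.0016] turn 0.1
to [ 523.5117 -157.9925   20.    ] d [-0.2374  0.0928  0.1066] turn 0.1
[440.07919966  82.83302383 126.66020764] [ 3.13837829e+00 -1.31314287e-03  1.53028850e+00] [-0.048646    0.16562808 -1.07458445] 35.5403854136298
```

View pics/w5.png

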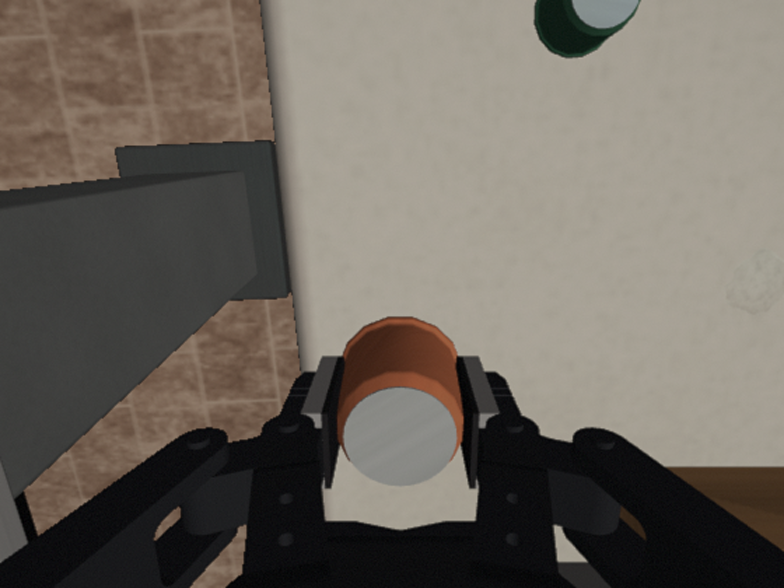

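{"name": "drive_tool", "arguments": {
  "deltas": "-0.05 0.02 0 0 0; -0.1 0.04 0 0 0; -0.15 0.06 0 0 0; -0.2 0.08 0 0 0; -0.237 0.093 0 0 0; -0.237 0.093 0 0 0; -0.237 0.093 0 0 0"
}}

```text
clock: 10.85
eef_pos: [521.2, -157.4, 124.0]
tool_rot: [-3.139, -0.002, 1.529]
force: [0.2, 0.2, -0.5]
width: 35.5
```

```bash
python3 - <<'E'
from h import *
im=imaging.get_image("wrist"); save(im,"w6")
s=go([(523.5,-158,18)]); print(s["eef_pos"],s["tool_rot"],s["force"],s["width"])
E
```

```text
to (523.5, -158, 18) d [-0.0014  0.0024  0.1062] turn 0.1
[ 521.3654727  -156.78346429  124.19428128] [-3.13917548e+00 -2.13235314e-03  1.53009332e+00] [-0.17546607 -0.65365824 -0.61902792] 35.50518745146863
```

View pics/w6.png

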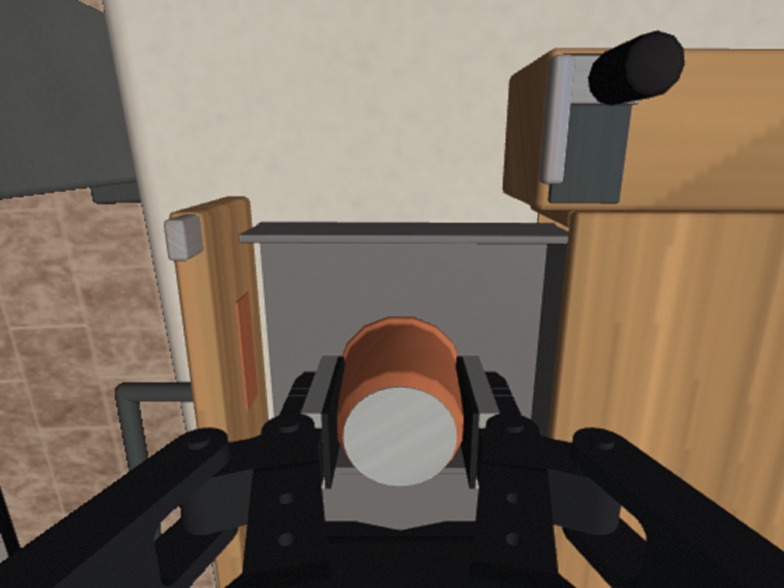

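{"name": "drive_tool", "arguments": {
  "deltas": "-0.001 0.001 0.04 0 0; -0.001 0.001 0.075 0 0; -0.001 0.001 0.095 0 0; -0.001 0.001 0.106 0 0; -0.001 0.001 0.106 0 0; -0.001 0.001 0.106 0 0"
}}

```text
clock: 11.65
eef_pos: [523.5, -159.0, 19.6]
tool_rot: [3.141, -0.0, 1.53]
force: [0.4, -0.6, 0.0]
width: 36.0
```

{"name": "drive_tool", "arguments": {
  "deltas": "0 0 0.002 0 0; 0 0 0.002 0 0; 0 0 0.002 0 0.05; 0 0 0.002 0 0.055; 0 0 0.002 0 0.055; 0 0 -0.04 0 0.055; 0 0 -0.09 0 0.055; 0 0 -0.13 0 0.06; 0 0 -0.13 0 0.075"
}}

```text
clock: 12.78
eef_pos: [525.1, -160.5, 152.0]
tool_rot: [3.136, 0.001, 1.529]
force: [-1.0, -0.4, -0.7]
width: 74.7
```

```bash
python3 - <<'E'
from h import *
im=imaging.get_image("wrist"); save(im,"w7")
look()
s=go([(480,0,150),(445.5,290,130),(445.5,290,5)]); print(s["eef_pos"],s["tool_rot"],s["force"],s["width"])
E
```

```text
top 126 T [556.9 300.7  37.3] mid [555.9 301.6  32.9] hue [ 55.   15.  135.5]
top 122 T [535.1 216.5  37.4] mid [534.8 216.   33.3] hue [ 60.   14.  135.5]
top 111 T [446.7 291.5  38.1] mid [445.5 291.7  34.4] hue [ 22.  19. 141.]
scene 131 T [555.  299.1  39. ] mid [554.5 299.2  33.1] hue [ 34.  19. 126.]
scene 139 T [533.4 214.6  38.8] mid [534.1 214.3  32.8] hue [ 37.  18. 128.]
scene 146 T [445.  289.1  38.8] mid [445.1 289.1  32.7] hue [ 13.5  36.5 138.5]
to (480, 0, 150) d [ 0.157  -0.0492 -0.0014] turn 0.0
to (445.5, 290, 130) d [ 0.4453 -0.0956  0.0189] turn 0.0
to (445.5, 290, 5) d [ 0.4452 -0.0954  0.1439] turn 0.0
[ 522.63766434 -158.93218904  148.39953486] [-3.14001069e+00 -8.68386738e-04  1.52936403e+00] [-0.12149118  0.18475394 -0.27779528] 74.90217307839711
```

View pics/w7.png

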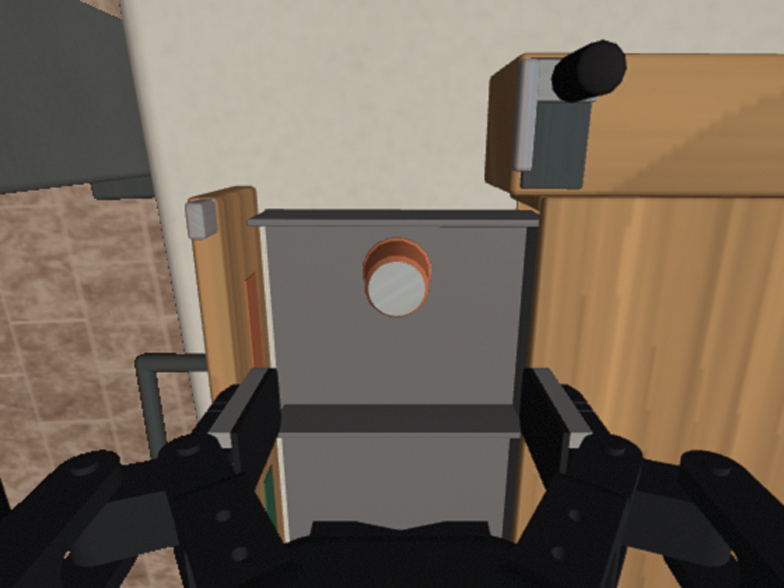

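The pod stands in the copper bay (1.4x wrist view (397,285)). Next is copper B.

{"name": "drive_tool", "arguments": {
  "deltas": "0.052 -0.016 0 0 0.075; 0.105 -0.033 0 0 0.075; 0.157 -0.049 0 0 0.075; 0.21 -0.058 0.004 0 0.075; 0.262 -0.066 0.008 0 0.075; 0.315 -0.075 0.012 0 0.075; 0.367 -0.083 0.016 0 0.075; 0.41 -0.09 0.019 0 0.075; 0.445 -0.0955 0.019 0 0.075; 0.445 -0.0955 0.019 0 0.075; 0.445 -0.0955 0.019 0 0.075"
}}

```text
clock: 14.3
eef_pos: [446.0, 287.7, 129.3]
tool_rot: [-3.14, 0.002, 1.528]
force: [0.4, -0.8, -0.0]
width: 75.1
```

```bash
python3 - <<'E'
from h import *
im=imaging.get_image("wrist"); save(im,"w8")
s=go([(445.6,290,5)]); print(s["eef_pos"],s["tool_rot"],s["force"],s["width"])
E
```

```text
to (445.6, 290, 5) d [ 0.0029 -0.0007  0.1247] turn -0.1
[446.30282191 287.26022616 129.66479256] [-3.14075733e+00  1.81065911e-03  1.52700149e+00] [-0.28161348 -0.29644189 -0.41850699] 75.01846063594955
```

View pics/w8.png

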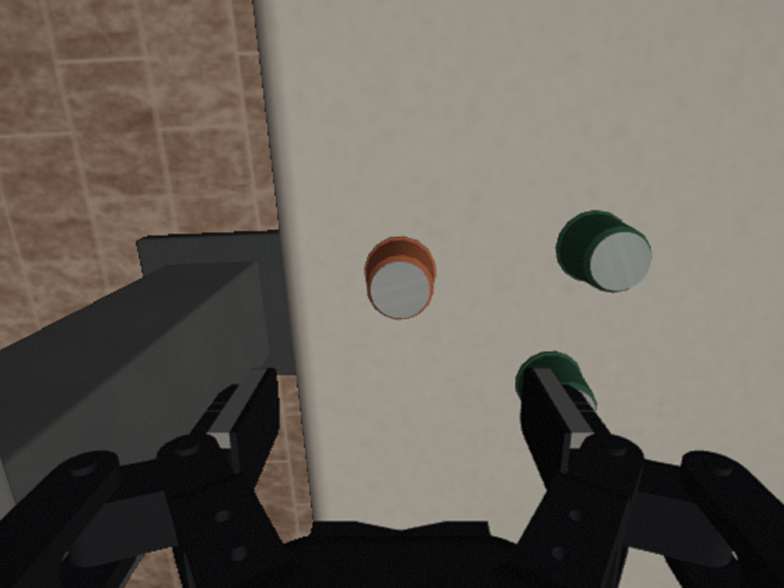

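{"name": "drive_tool", "arguments": {
  "deltas": "0.003 -0.0005 0.05 0 0.075; 0.003 -0.0005 0.09 0 0.075; 0.003 -0.0005 0.115 0 0.075; 0.003 -0.0005 0.1245 0 0.075; 0.003 -0.0005 0.1245 0 0.075; 0.003 -0.0005 0.1245 0 0; 0.003 -0.0005 0.1245 0 0; 0.003 -0.0005 0.1245 0 0; 0.003 -0.0005 0.1245 0 0; 0.003 -0.0005 0.1245 0 0; 0.003 -0.0005 0.08 0 0; 0.003 -0.0005 0.02 0 0"
}}

```text
clock: 15.85
eef_pos: [445.2, 291.7, 111.0]
tool_rot: [-3.14, 0.002, 1.529]
force: [1.4, 2.2, 0.3]
width: 35.3
```

```bash
python3 - <<'E'
from h import *
im=imaging.get_image("wrist"); save(im,"w9")
s=go([(480,0,130),(521,-218,130)]); print(s["eef_pos"],s["tool_rot"],s["force"],s["width"])
E
```

```text
to (480, 0, 130) d [-0.2912  0.0433 -0.0129] turn -0.1
to (521, -218, 130) d [-0.5072  0.0936 -0.0136] turn -0.1
[449.39598705 292.81932231 118.23580969] [ 3.13412693 -0.00502538  1.52771272] [ 1.41537022 -0.17369775  3.98440877] 35.6884863622844
```

View pics/w9.png

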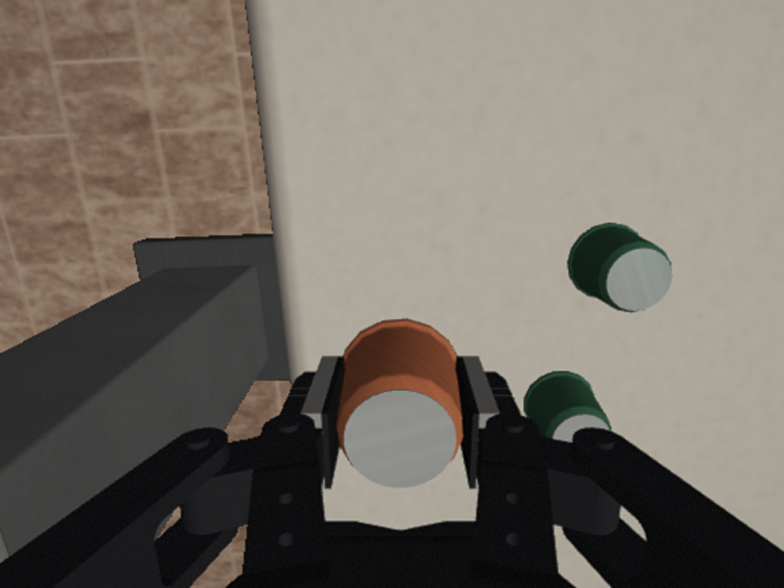

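{"name": "drive_tool", "arguments": {
  "deltas": "-0.05 0.008 -0.01 0 0; -0.1 0.016 -0.02 0 0; -0.15 0.024 -0.025 0 0; -0.2 0.032 -0.025 0 0; -0.25 0.04 -0.025 0 0; -0.3 0.05 -0.025 0 0; -0.35 0.061 -0.025 0 0; -0.4 0.073 -0.025 0 0; -0.45 0.085 -0.025 0 0; -0.504 0.0965 -0.025 0 0; -0.504 0.0965 -0.025 0 0; -0.504 0.0965 -0.025 0 0"
}}

```text
clock: 17.4
eef_pos: [521.1, -214.9, 135.3]
tool_rot: [-3.141, -0.001, 1.529]
force: [0.3, 0.6, -1.3]
width: 35.4
```

```bash
python3 - <<'E'
from h import *
im=imaging.get_image("wrist"); save(im,"w10")
s=go([(521,-218,18)]); print(s["eef_pos"],s["tool_rot"],s["force"],s["width"])
E
```

```text
to (521, -218, 18) d [-0.0042 -0.      0.1172] turn 0.1
[ 521.25783531 -213.9594789   135.19602482] [-3.14105998e+00 -1.55979417e-03  1.53025022e+00] [0.16205398 0.12136734 0.21395528] 35.88629812350173
```

View pics/w10.png

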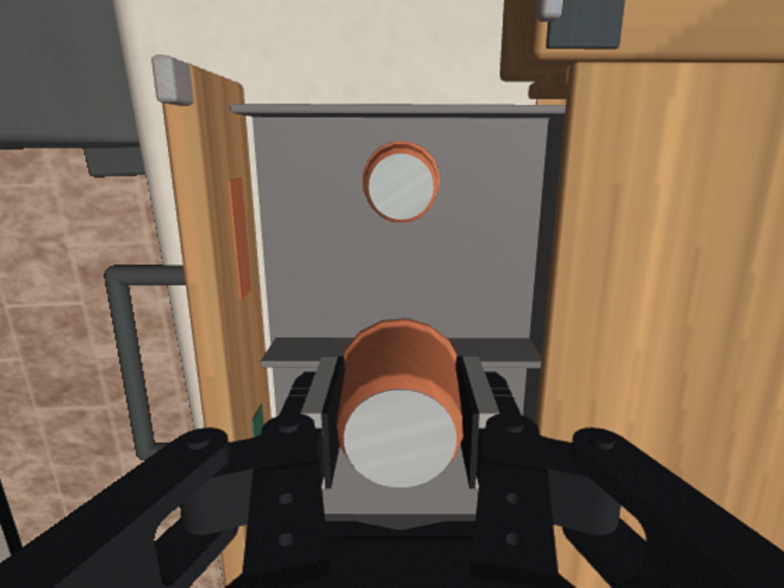

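```bash
python3 - <<'E'
from h import *
im=imaging.get_image("wrist")
for p in [(520,-252,46),(520,-187,12),(523.5,-159,50)]: print(p,np.array(proj(im,p))*1.4)
print(world(im,400/1.4,350/1.4), world(im,400/1.4,370/1.4),world(im,300/1.4,362/1.4),world(im,530/1.4,362/1.4), world(im,400/1.4,187/1.4))
E
```

```text
(520, -252, 46) [400.13186153 366.13766187]
(520, -187, 12) [395.53836603 232.79785783]
(523.5, -159, 50) [399.79016155 186.97180834]
[ 522.09287324 -197.82130307  147.80271995] [ 522.06188736 -198.68322098  159.15601729] [ 467.01205912 -248.3423298    44.29116531] [ 588.82165943 -253.10218339   44.31086736] [ 523.59826717 -158.98144887   50.43042957]
```

The divider projects where it is seen (y≈-251), and pod 1 stands at (523.6,-159), so the frame is right. Lowering the second copper pod.

{"name": "drive_tool", "arguments": {
  "deltas": "-0.002 0 0.05 0 0; -0.002 0 0.085 0 0; -0.002 0 0.105 0 0; -0.002 0 0.118 0 0; -0.002 0 0.118 0 0; -0.002 0 0.118 0 0; -0.002 0 0.118 0 0.05; -0.002 0 0.118 0 0.055; -0.002 0 0.118 0 0.055; -0.002 0 0.08 0 0.055; -0.002 0 0.04 0 0.055; -0.002 0 -0.01 0 0.075"
}}

```text
clock: 19.0
eef_pos: [520.6, -217.2, 145.8]
tool_rot: [-3.139, -0.001, 1.529]
force: [0.4, -0.6, 0.0]
width: 71.4
```

```bash
python3 - <<'E'
from h import *
im=imaging.get_image("wrist"); save(im,"w11")
look()
s=go([(500,0,145),(534.3,215.7,130)]); print(s["eef_pos"],s["tool_rot"],s["force"],s["width"])
E
```

```text
top 123 T [556.5 300.9  36.8] mid [555.7 301.1  32.4] hue [ 55.  16. 136.]
top 119 T [534.8 216.3  37.1] mid [534.6 216.1  33. ] hue [ 60.  15. 136.]
scene 129 T [555.3 298.6  38.8] mid [555.7 298.7  32.8] hue [ 35.  18. 131.]
scene 136 T [534.2 214.5  38.7] mid [533.5 214.8  33.2] hue [ 35.   17.5 135. ]
to (500, 0, 145) d [ 0.2173 -0.0318  0.002 ] turn 0.0
to (534.3, 215.7, 130) d [ 0.4343 -0.0066  0.0168] turn 0.0
[ 522.69415184 -218.43065765  147.53230237] [3.13703527e+00 1.68620446e-03 1.52906429e+00] [ 0.63488965 -0.44120011  0.01397082] 75.1213100586487
```

View pics/w11.png

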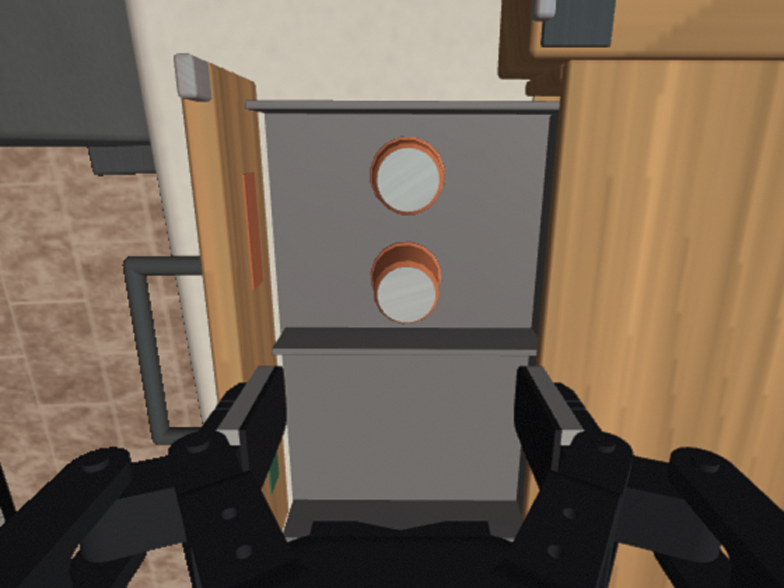

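Both copper pods stand in the left bay. Next is green B at (534.3,215.5).

{"name": "drive_tool", "arguments": {
  "deltas": "0.055 -0.01 0 0 0.075; 0.11 -0.018 0 0 0.075; 0.165 -0.025 0 0 0.075; 0.22 -0.03 0.002 0 0.075; 0.275 -0.025 0.006 0 0.075; 0.33 -0.018 0.01 0 0.075; 0.385 -0.012 0.014 0 0.075; 0.434 -0.007 0.017 0 0.075; 0.434 -0.007 0.017 0 0.075; 0.434 -0.007 0.017 0 0.075; 0.434 -0.007 0.017 0 0.075"
}}

```text
clock: 20.52
eef_pos: [532.2, 214.5, 128.0]
tool_rot: [-3.141, 0.001, 1.526]
force: [0.5, -0.2, 0.5]
width: 75.0
```

```bash
python3 - <<'E'
from h import *
im=imaging.get_image("wrist"); save(im,"w12")
s=go([(534.3,215.7,5)]); print(s["eef_pos"],s["tool_rot"],s["force"],s["width"])
E
```

```text
to (534.3, 215.7, 5) d [0.0013 0.0019 0.1232] turn -0.2
[532.38814097 214.60637415 128.19835698] [-3.14112969e+00  6.48748104e-04  1.52620524e+00] [-0.10236112  0.11729185 -0.23700321] 74.95078242530236
```

View pics/w12.png

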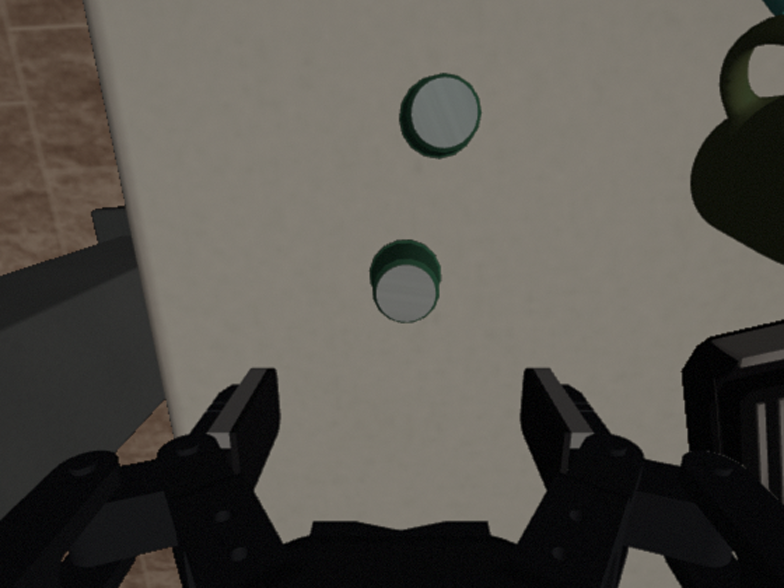

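The near green pod sits between the finger planes at (405,290). Descending.

{"name": "drive_tool", "arguments": {
  "deltas": "0.001 0.002 0.05 0 0.075; 0.001 0.002 0.09 0 0.075; 0.001 0.002 0.113 0 0.075; 0.001 0.002 0.123 0 0.075; 0.001 0.002 0.123 0 0.075; 0.001 0.002 0.123 0 0; 0.001 0.002 0.123 0 0; 0.001 0.002 0.123 0 0; 0.001 0.002 0.123 0 0; 0.001 0.002 0.123 0 0; 0.001 0.002 0.09 0 0; 0.001 0.002 0.04 0 0"
}}

```text
clock: 22.08
eef_pos: [533.4, 217.1, 88.4]
tool_rot: [-3.139, 0.001, 1.529]
force: [0.2, 0.0, -0.5]
width: 35.6
```

{"name": "drive_tool", "arguments": {
  "deltas": "0 0 -0.045 0 0; 0 0 -0.045 0 0; 0 0 -0.045 0 0"
}}

```text
clock: 22.45
eef_pos: [533.9, 217.7, 133.1]
tool_rot: [-3.141, -0.001, 1.53]
force: [0.6, 0.4, -0.9]
width: 35.6
```

```bash
python3 - <<'E'
from h import *
im=imaging.get_image("wrist"); save(im,"w13")
s=go([(490,0,130),(518.1,-286,130),(515.6,-346,130)]); print(s["eef_pos"],s["tool_rot"],s["force"],s["width"])
E
```

```text
to (490, 0, 130) d [-0.2191 -0.0345  0.0026] turn 0.0
to (518.1, -286, 130) d [-0.5037  0.0055  0.0025] turn 0.0
to (515.6, -346, 130) d [-0.5638  0.0054  0.0025] turn 0.0
[533.52600423 217.4960026  132.46646529] [-3.13975379e+00  1.03171544e-04  1.52935543e+00] [-0.82191211  0.5866497  -0.69782359] 35.79315177026152
```

View pics/w13.png

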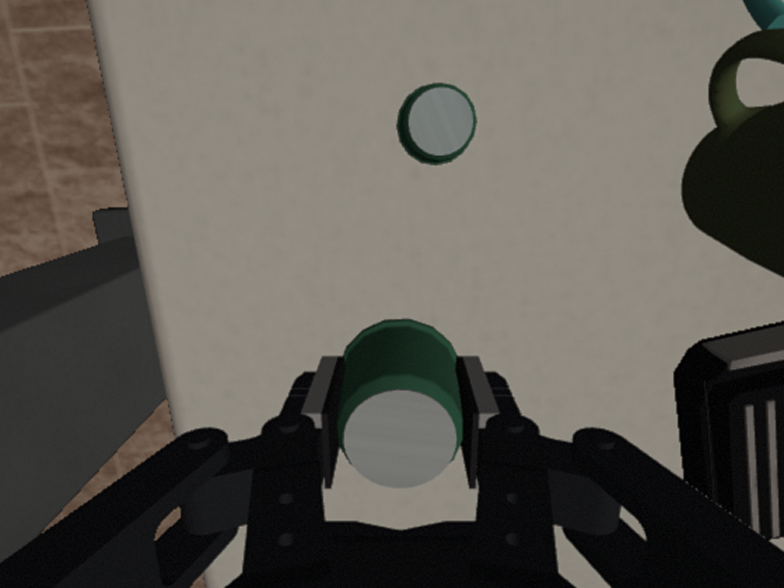

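{"name": "drive_tool", "arguments": {
  "deltas": "-0.055 -0.01 0 0 0; -0.11 -0.02 0 0 0; -0.165 -0.03 0 0 0; -0.22 -0.034 0 0 0; -0.275 -0.03 0 0 0; -0.33 -0.02 0 0 0; -0.385 -0.01 0 0 0; -0.44 0 0 0 0; -0.495 0.005 0 0 0; -0.545 0.0055 0 0 0; -0.562 0.0055 0 0 0; -0.562 0.0055 0 0 0"
}}

```text
clock: 24.0
eef_pos: [515.4, -344.9, 132.1]
tool_rot: [-3.14, -0.001, 1.527]
force: [1.3, 0.0, -0.9]
width: 35.6
```

```bash
python3 - <<'E'
from h import *
im=imaging.get_image("wrist"); save(im,"w14")
s=go([(515.8,-344,18)]); print(s["eef_pos"],s["tool_rot"],s["force"],s["width"])
E
```

```text
to (515.8, -344, 18) d [-1.40e-03 -1.00e-04  1.14e-01] turn 0.0
[ 516.11591314 -342.91725465  132.03825944] [-3.13978627e+00 -2.60694178e-03  1.52906136e+00] [ 0.75025688  0.40029361 -0.10671849] 35.68344774837063
```

View pics/w14.png

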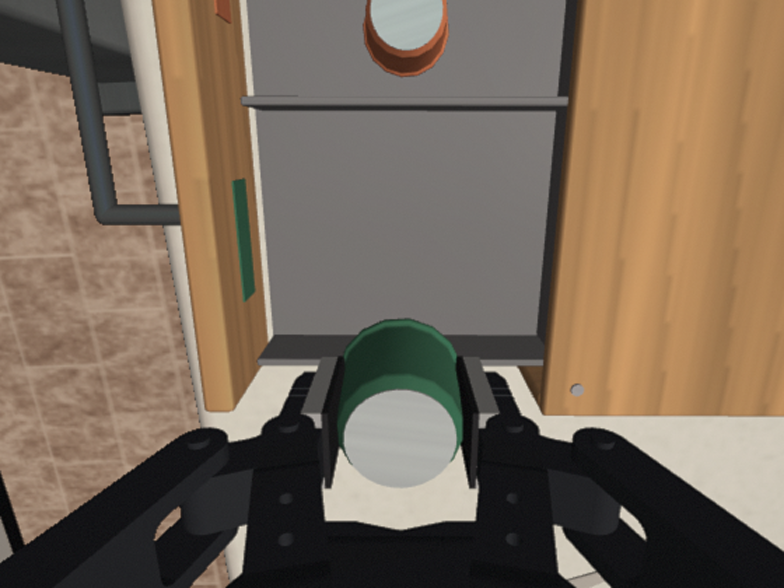

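{"name": "drive_tool", "arguments": {
  "deltas": "0 0 0.05 0 0; 0 0 0.085 0 0; 0 0 0.103 0 0; 0 0 0.115 0 0; 0 0 0.115 0 0; 0 0 0.115 0 0; 0 0 0.115 0 0.05; 0 0 0.115 0 0.055; 0 0 0.115 0 0.055; 0 0 0.08 0 0.055; 0 0 0.03 0 0.055; 0 0 -0.015 0 0.075"
}}

```text
clock: 25.55
eef_pos: [516.4, -344.6, 149.8]
tool_rot: [-3.142, 0.0, 1.529]
force: [0.4, -1.0, 0.3]
width: 71.2
```

```bash
python3 - <<'E'
from h import *
im=imaging.get_image("wrist"); save(im,"w15")
look()
im=imaging.get_image("top"); save(im,"t15")
s=go([(490,0,145),(555.9,300,130)]); print(s["eef_pos"],s["tool_rot"],s["force"],s["width"])
E
```

```text
top 124 T [556.2 301.2  37.2] mid [556.3 301.9  33.8] hue [ 60.   16.  133.5]
to (490, 0, 145) d [ 0.3431 -0.0412  0.0038] turn 0.0
to (555.9, 300, 130) d [0.6456 0.0122 0.0188] turn 0.0
[ 516.88072939 -344.48409698  148.96678246] [3.14012984e+00 3.45152923e-04 1.52922111e+00] [-0.31598304  0.05478384 -1.04499352] 75.17621611336664
```

View pics/w15.png

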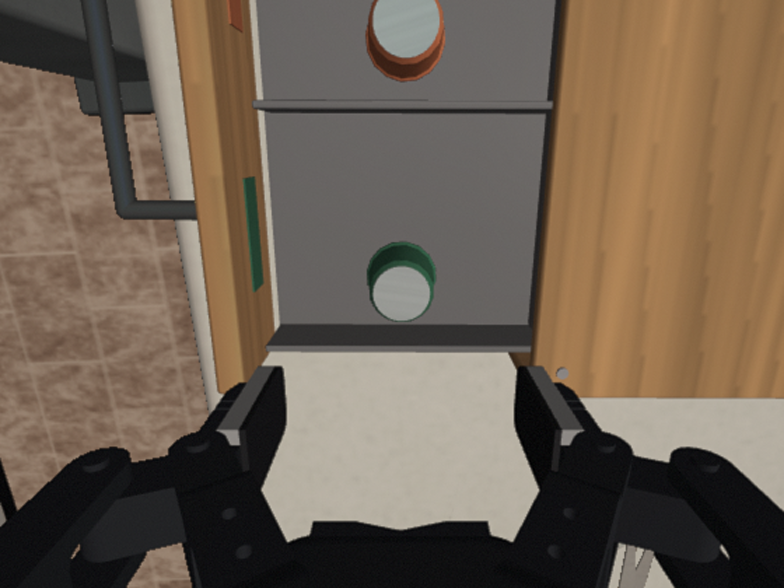

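View pics/t15.png

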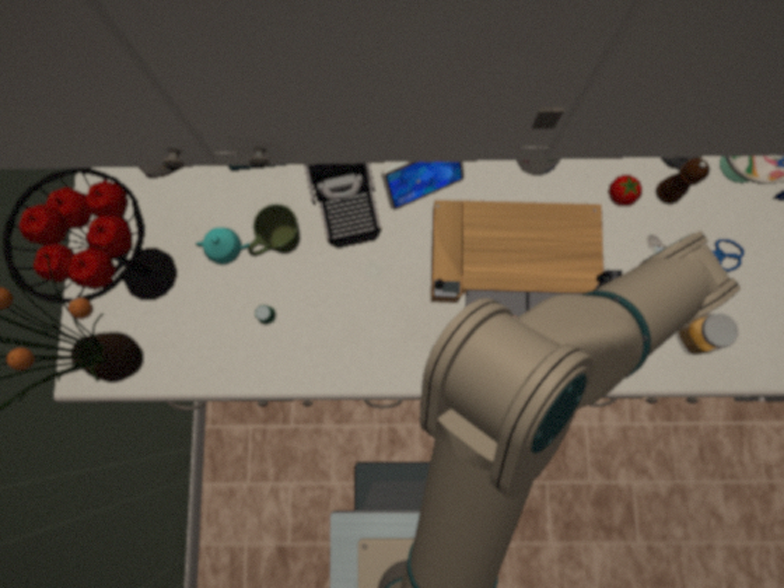

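The green pod stands in the right bay, and one green pod remains at (556,300).

{"name": "drive_tool", "arguments": {
  "deltas": "0.057 -0.01 0 0 0.075; 0.114 -0.018 0 0 0.075; 0.171 -0.026 0 0 0.075; 0.228 -0.034 0 0 0.075; 0.285 -0.04 0.004 0 0.075; 0.342 -0.04 0.004 0 0.075; 0.4 -0.03 0.008 0 0.075; 0.457 -0.02 0.01 0 0.075; 0.514 -0.01 0.012 0 0.075; 0.571 0 0.016 0 0.075; 0.628 0.009 0.019 0 0.075; 0.6455 0.012 0.019 0 0.075"
}}

```text
clock: 27.25
eef_pos: [553.5, 304.9, 126.4]
tool_rot: [-3.138, -0.0, 1.536]
force: [0.2, -0.0, -0.2]
width: 74.8
```

```bash
python3 - <<'E'
from h import *
import time
im=imaging.get_image("wrist"); im=imaging.get_image("wrist"); im=imaging.get_image("wrist"); save(im,"w16")
s=go([(555.9,300,5)]); print(s["eef_pos"],s["tool_rot"],s["force"],s["width"])
print(world(im,403/1.4,290/1.4))
E
```

```text
to (555.9, 300, 5) d [0.0011 0.0015 0.1229] turn 0.0
[554.58472332 299.25377495 127.87749275] [-3.13968649e+00  2.14024035e-03  1.52967721e+00] [ 0.91973458 -0.1431218  -0.09396031] 75.13139547143837
[555.93692692 305.89606131  38.95955033]
```

View pics/w16.png

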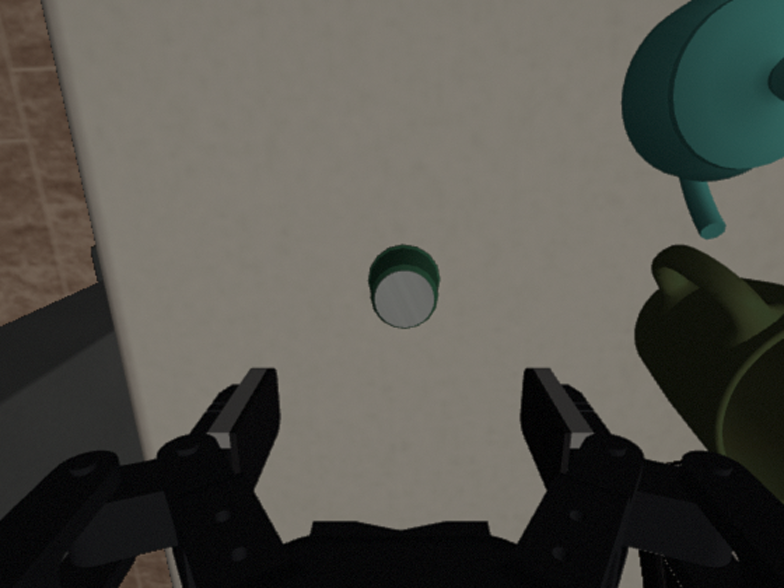

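{"name": "drive_tool", "arguments": {
  "deltas": "0.001 0.0015 0.05 0 0.075; 0.001 0.0015 0.09 0 0.075; 0.001 0.0015 0.113 0 0.075; 0.001 0.0015 0.123 0 0.075; 0.001 0.0015 0.123 0 0.075; 0.001 0.0015 0.123 0 0; 0.001 0.0015 0.123 0 0; 0.001 0.0015 0.123 0 0; 0.001 0.0015 0.123 0 0; 0.001 0.0015 0.123 0 0; 0.001 0.0015 0.09 0 0; 0.001 0.0015 0.04 0 0"
}}

```text
clock: 28.9
eef_pos: [555.8, 300.7, 89.0]
tool_rot: [-3.139, 0.002, 1.529]
force: [1.2, -0.2, -0.4]
width: 35.3
```

{"name": "drive_tool", "arguments": {
  "deltas": "0 0 -0.045 0 0; 0 0 -0.045 0 0; 0 0 -0.045 0 0"
}}

```text
clock: 29.28
eef_pos: [556.3, 301.2, 133.9]
tool_rot: [-3.141, -0.0, 1.529]
force: [0.5, -0.8, -0.4]
width: 35.3
```

```bash
python3 - <<'E'
from h import *
im=imaging.get_image("wrist"); save(im,"w17")
s=go([(490,0,130),(518.1,-286,130),(518.1,-286,18)]); print(s["eef_pos"],s["tool_rot"],s["force"],s["width"])
E
```

```text
to (490, 0, 130) d [-0.3035 -0.0534  0.0035] turn 0.0
to (518.1, -286, 130) d [-0.5881 -0.0134  0.0035] turn 0.0
to (518.1, -286, 18) d [-0.588  -0.0132  0.1155] turn 0.0
[555.93429547 301.02623446 133.2002305 ] [-3.13948258e+00  4.56155694e-04  1.52930895e+00] [ 0.00806869  0.30615113 -0.03748676] 35.38642105998347
```

View pics/w17.png

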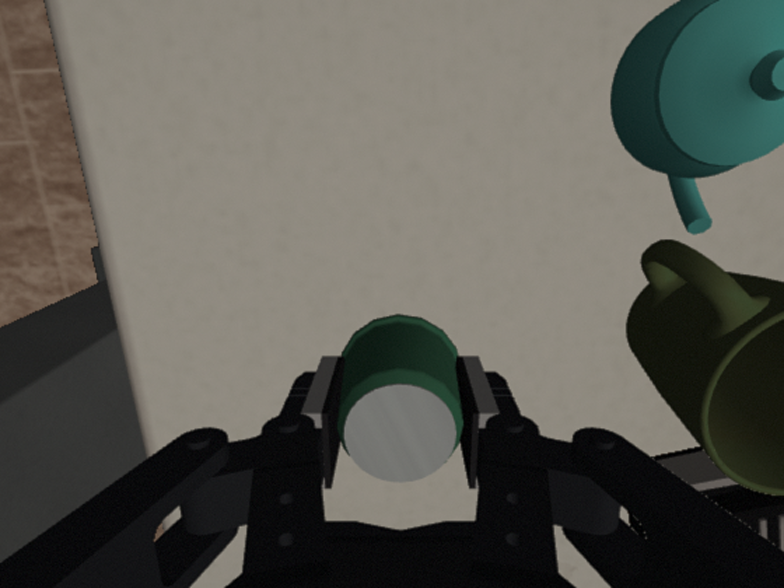

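{"name": "drive_tool", "arguments": {
  "deltas": "-0.05 -0.012 0 0 0; -0.1 -0.024 0 0 0; -0.15 -0.036 0 0 0; -0.2 -0.048 0 0 0; -0.25 -0.053 0 0 0; -0.305 -0.053 0 0 0; -0.36 -0.045 0 0 0; -0.415 -0.037 0 0 0; -0.47 -0.029 0 0 0; -0.525 -0.021 0 0 0; -0.57 -0.014 0 0 0; -0.588 -0.0134 0 0 0"
}}

```text
clock: 30.82
eef_pos: [517.8, -289.2, 133.0]
tool_rot: [-3.14, 0.001, 1.525]
force: [-0.1, 0.9, -0.5]
width: 35.5
```

```bash
python3 - <<'E'
from h import *
for i in range(4): im=imaging.get_image("wrist")
save(im,"w18")
s=go([(518.1,-286,18)]); print(s["eef_pos"],s["tool_rot"],s["force"],s["width"])
E
```

```text
to (518.1, -286, 18) d [-0.0023 -0.0002  0.1152] turn 0.1
[ 518.64284533 -284.01539884  133.23271255] [-3.13965275e+00 -2.58048928e-03  1.52980231e+00] [1.18228691 0.2970233  0.4474035 ] 35.780296603798696
```

View pics/w18.png

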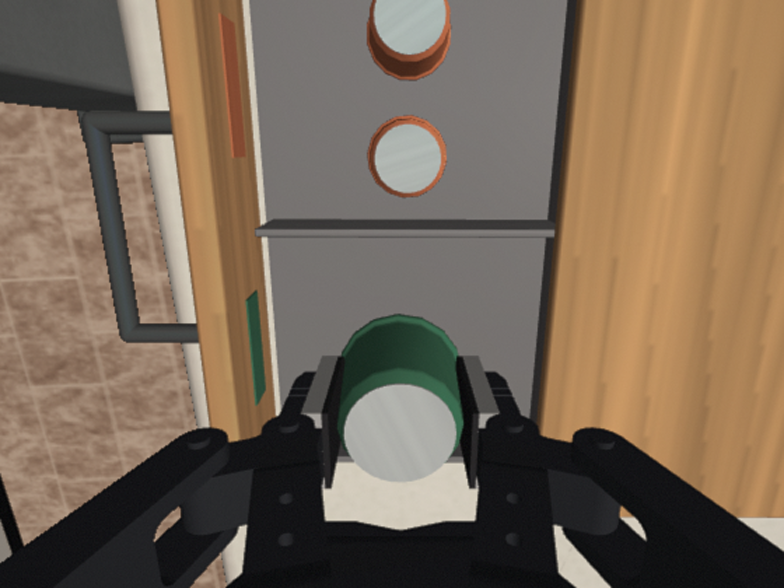

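{"name": "drive_tool", "arguments": {
  "deltas": "-0.002 0 0.05 0 0; -0.002 0 0.085 0 0; -0.002 0 0.103 0 0; -0.002 0 0.116 0 0; -0.002 0 0.116 0 0; -0.002 0 0.116 0 0; -0.002 0 0.116 0 0.05; -0.002 0 0.116 0 0.055; -0.002 0 0.116 0 0.055; -0.002 0 0.08 0 0.055; -0.002 0 0.03 0 0.055; -0.002 0 -0.015 0 0.06"
}}

```text
clock: 32.52
eef_pos: [518.7, -288.1, 150.6]
tool_rot: [-3.141, 0.0, 1.529]
force: [0.2, 0.4, -0.6]
width: 60.2
```

```bash
python3 - <<'E'
from h import *
look()
s=go([(440,-340,150)]); print(s["eef_pos"],s["tool_rot"],s["force"],s["width"])
im=imaging.get_image("scene"); save(im,"s19")
im=imaging.get_image("wrist"); save(im,"w19")
E
```

```text
to (440, -340, 150) d [-0.0529 -0.079   0.0036] turn -0.0
[ 521.12405108 -290.43086367  153.9546849 ] [3.13426522 0.00442528 1.5286229 ] [ 0.59764286 -1.27781857  0.22596481] 60.0131831057513
```

View pics/s19.png

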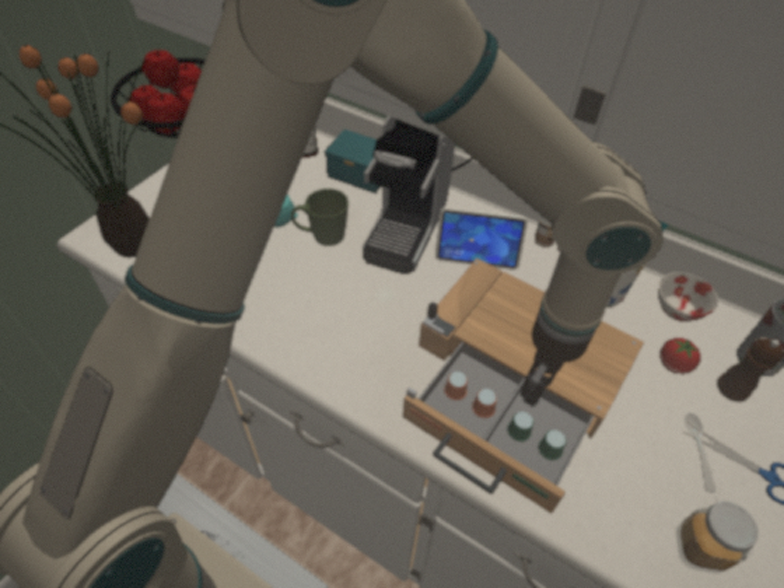

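View pics/w19.png

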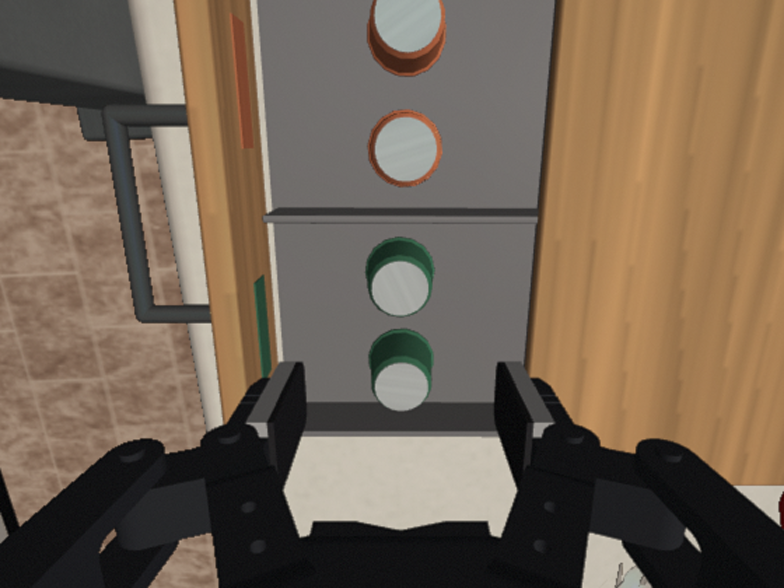

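All four pods are in the right bays: copper at (457,385) and (485,402), green at (521,426) and (553,443) in the scene view. Going back to the handle to push the drawer shut.

```bash
python3 - <<'E'
from h import *
for i in range(3): im=imaging.get_image("top")
s=go([(379.2,-248,130),(379.2,-248,32)]); print(s["eef_pos"],s["tool_rot"],s["force"],s["width"])
E
```

```text
to (379.2, -248, 130) d [ 0.0334 -0.1405  0.0182] turn 0.0
to (379.2, -248, 32) d [ 0.0333 -0.1402  0.1162] turn 0.0
[ 518.20369423 -287.25638315  147.86131104] [-3.13923348e+00 -1.42511464e-03  1.52901781e+00] [-0.58246128 -0.80017868  0.13107972] 59.8479084102984
```

{"name": "drive_tool", "arguments": {
  "deltas": "0.011 -0.047 0 0 0.036; 0.022 -0.094 0 0 0.036; 0.033 -0.14 0.01 0 0.036; 0.033 -0.14 0.018 0 0.036; 0.033 -0.14 0.018 0 0.036; 0.033 -0.14 0.018 0 0.036"
}}

```text
clock: 33.62
eef_pos: [381.6, -249.8, 131.1]
tool_rot: [3.141, 0.001, 1.53]
force: [0.6, -0.5, -0.0]
width: 36.5
```

```bash
python3 - <<'E'
from h import *
im=imaging.get_image("wrist"); save(im,"w20")
s=go([(379.2,-248,32)]); print(s["eef_pos"],s["tool_rot"],s["force"],s["width"])
E
```

```text
to (379.2, -248, 32) d [ 0.0017 -0.0025  0.0992] turn 0.1
[ 381.55086882 -249.76505589  131.16623058] [3.14123832e+00 8.28996968e-04 1.52990501e+00] [ 1.32956436 -0.27030415 -0.60305457] 35.815182015015836
```

View pics/w20.png

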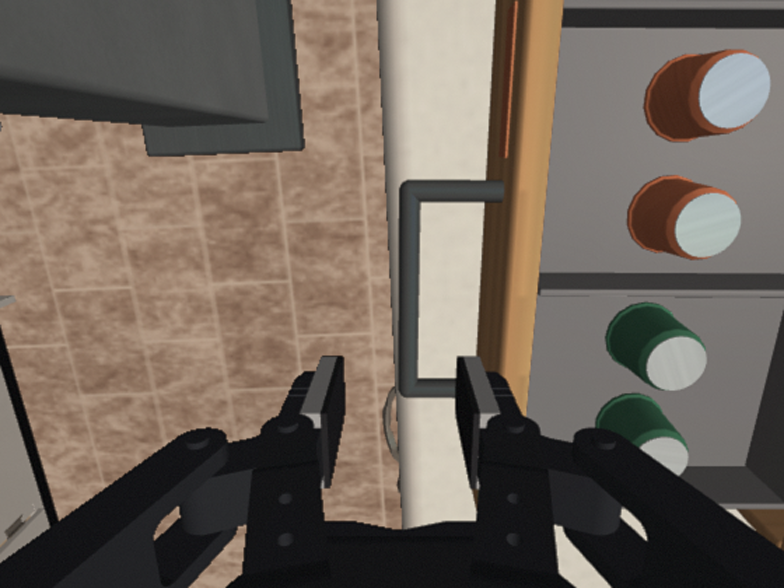

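{"name": "drive_tool", "arguments": {
  "deltas": "0.001 -0.001 0.05 0 0.036; 0.001 -0.001 0.085 0 0.036; 0.001 -0.001 0.098 0 0.036; 0.001 -0.001 0.098 0 0.036; 0.001 -0.001 0.098 0 0; 0.001 -0.001 0.098 0 0; 0.001 -0.001 0.098 0 0; 0.001 -0.001 0.098 0 0; 0.001 -0.001 0.098 0 0"
}}

```text
clock: 34.8
eef_pos: [380.4, -248.7, 34.0]
tool_rot: [3.14, 0.001, 1.529]
force: [2.3, -1.0, 7.9]
width: 7.7
```

{"name": "drive_tool", "arguments": {
  "deltas": "0 0.006 0 0 0; 0 0.018 0 0 0; 0 0.032 0 0 0; 0 0.046 0 0 0; 0 0.06 0 0 0; 0 0.074 0 0 0; 0 0.088 0 0 0; 0 0.102 0 0 0; 0 0.116 0 0 0; 0 0.128 0 0 0; 0 0.136 0 0 0; 0 0.14 0 0 0"
}}

```text
clock: 36.3
eef_pos: [519.3, -254.9, 34.1]
tool_rot: [3.141, 0.001, 1.529]
force: [-1.8, -1.4, 6.5]
width: 7.8
```

```bash
python3 - <<'E'
from h import *
im=imaging.get_image("wrist"); save(im,"w21")
im=imaging.get_image("scene"); save(im,"s21")
s=ctrl.read_state(); print(s["eef_pos"],s["tool_rot"],s["force"],s["width"])
E
```

```text
[ 519.76857829 -254.97746642   34.10204506] [3.14052772e+00 1.67110242e-03 1.52878793e+00] [ 0.52075211 -1.05247045  4.97377759] 7.806878342871534
```

View pics/s21.png

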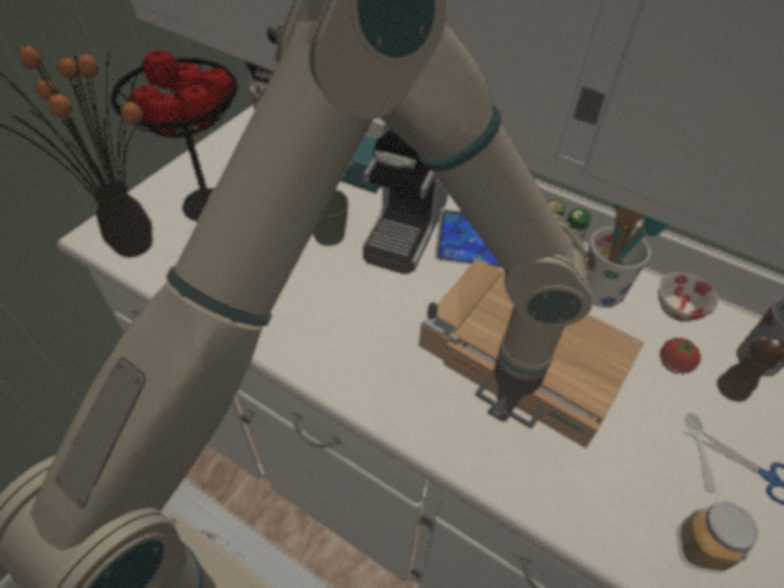

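Now the last ~10 mm, in small steps, watching the force.

{"name": "drive_tool", "arguments": {
  "deltas": "0 0.003 0 0 0; 0 0.006 0 0 0; 0 0.008 0 0 0; 0 0.01 0 0 0; 0 0.01 0 0 0"
}}

```text
clock: 37.02
eef_pos: [529.1, -255.4, 34.1]
tool_rot: [3.141, 0.001, 1.528]
force: [-0.3, -0.4, 5.4]
width: 7.6
```

{"name": "drive_tool", "arguments": {
  "deltas": "0 0.002 0 0 0; 0 0.003 0 0 0; 0 0.003 0 0 0; 0 0.003 0 0 0"
}}

```text
clock: 37.52
eef_pos: [529.1, -255.4, 34.1]
tool_rot: [-3.137, -0.0, 1.527]
force: [-5.9, 0.2, 11.5]
width: 7.4
```

The drawer sits against its shut stop: 150 mm of travel, and force rises with no motion. I'll release and lift, then approach the catch from its left side with the fingers shut.

{"name": "drive_tool", "arguments": {
  "deltas": "0 0 0 0 0.03; 0 0 0 0 0.03; 0 0 0 0 0.03; 0 0 -0.05 0 0.03; 0 0 -0.1 0 0.02; 0 0 -0.13 0 0; 0 0 -0.13 0 0; 0 0 -0.13 0 0"
}}

```text
clock: 38.52
eef_pos: [532.0, -253.8, 162.4]
tool_rot: [-3.14, -0.001, 1.529]
force: [0.3, -0.1, -0.8]
width: 0.6
```

```bash
python3 - <<'E'
from h import *
np.set_printoptions(precision=1,suppress=True)
for n in ["top","scene","wrist"]:
    im=imaging.get_image(n); W=cloud(im)
    m=(W[...,2]>95)&(W[...,2]<125)&(W[...,1]<-30)&(W[...,1]>-100)&(W[...,0]>560)&(W[...,0]<640)
    P=W[m]
    if len(P): print(n,len(P),P.mean(0),(P.min(0)+P.max(0))/2,P.max(0))
    if n!="wrist": 
        H=(abs(W[...,2]-52)<7)&(W[...,1]<-195)&(W[...,1]>-310)&(W[...,0]>495)&(W[...,0]<536); Q=W[H]; print(" bar",Q[:,0].min() if len(Q) else None, len(Q))
save(im,"w22")
s=go([(597.5,-19,160)]); print(s["eef_pos"],s["tool_rot"],s["force"],s["width"])
E
```

```text
top 41 [596.2 -63.4 113.4] [598.  -64.3 107.4] [606.6 -56.  118.9]
 bar None 0
scene 69 [594.7 -66.1 111. ] [597.2 -65.1 107.6] [605.6 -56.9 119.9]
 bar 521.4603809622009 209
to (597.5, -19, 160) d [0.2 0.1 0. ] turn 0.0
[ 531.7 -254.   161.9] [-3.1 -0.   1.5] [0.8 0.8 0.7] -0.18088282957338334
```

View pics/w22.png

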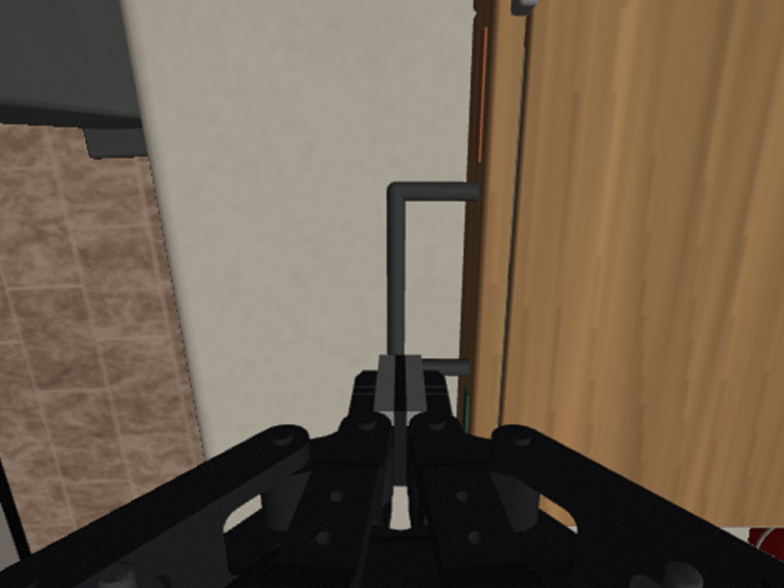

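The drawer front is flush (thin dark seam at column ~515). Knob is at (596.5,-64.5), so I'll go to the left of it.

{"name": "drive_tool", "arguments": {
  "deltas": "0.05 0.012 0 0 0; 0.1 0.024 0 0 0; 0.15 0.036 0 0 0; 0.2 0.048 0 0 0; 0.237 0.057 0 0 0; 0.237 0.057 0 0 0; 0.237 0.057 0.03 0 0; 0.237 0.057 0.065 0 0; 0.237 0.057 0.065 0 0"
}}

```text
clock: 39.8
eef_pos: [596.6, -21.1, 95.7]
tool_rot: [-3.135, 0.001, 1.527]
force: [1.0, 0.0, -0.1]
width: 0.4
```

```bash
python3 - <<'E'
from h import *
im=imaging.get_image("scene"); save(im,"s23")
c=cv2.cvtColor(im["color"],cv2.COLOR_RGB2BGR)[180:320,270:450]; cv2.imwrite("pics/s23c.png",cv2.resize(c,None,fx=4,fy=4,interpolation=cv2.INTER_CUBIC))
s=go([(597.3,-44.5,96)]); print(s["eef_pos"],s["tool_rot"],s["force"],s["width"])
E
```

```text
to (597.3, -44.5, 96) d [-0.0231  0.0002  0.0015] turn -0.1
[598.13671453 -21.4414823   97.47505083] [-3.13882903e+00  9.16502895e-04  1.52718928e+00] [-0.6393719  -0.65888501  0.12974779] 0.29678709600369235
```

View pics/s23c.png

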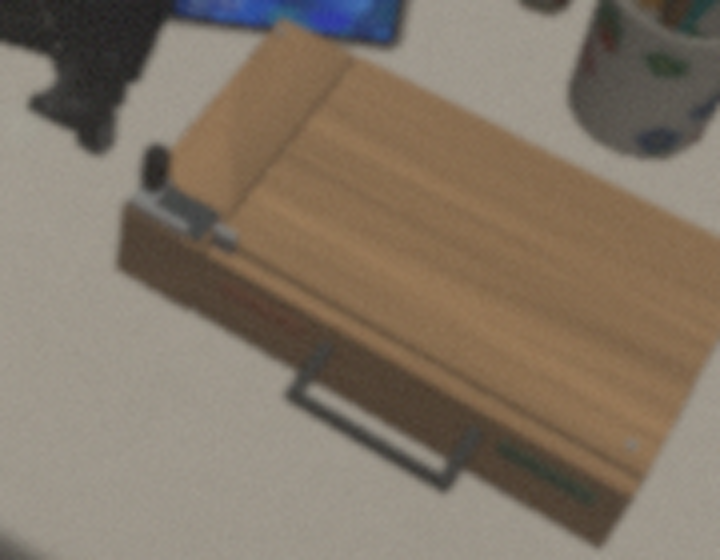

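The drawer is flush, and the gripper is left of the knob at (95,130) in the crop. Pushing right.

{"name": "drive_tool", "arguments": {
  "deltas": "-0.008 0 0 0 0; -0.016 0 0 0 0; -0.022 0 0 0 0; -0.028 0 0 0 0; -0.034 0 0 0 0; -0.04 0 0 0 0; -0.044 0 0 0 0; -0.048 0 0 0 0; -0.052 0 0 0 0; -0.052 0 0 0 0"
}}

```text
clock: 41.1
eef_pos: [597.2, -69.0, 98.3]
tool_rot: [-3.141, -0.004, 1.531]
force: [-0.5, 4.6, 3.0]
width: -0.1
```

{"name": "drive_tool", "arguments": {
  "deltas": "-0.002 0 0 0 0; -0.004 0 0 0 0; -0.006 0 0 0 0; -0.008 0 0 0 0; -0.008 0 0 0 0"
}}

```text
clock: 41.72
eef_pos: [596.7, -80.6, 98.2]
tool_rot: [-3.142, 0.0, 1.528]
force: [-0.2, -0.2, -0.0]
width: 0.2
```

```bash
python3 - <<'E'
from h import *
im=imaging.get_image("scene")
c=cv2.cvtColor(im["color"],cv2.COLOR_RGB2BGR)[180:320,270:450]; cv2.imwrite("pics/s24c.png",cv2.resize(c,None,fx=4,fy=4,interpolation=cv2.INTER_CUBIC))
s=ctrl.read_state(); print(s["eef_pos"],s["tool_rot"],s["force"],s["width"])
E
```

```text
[596.6493928  -80.62073329  98.21667172] [-3.14151951e+00  6.03221716e-04  1.52861689e+00] [-0.26654461  0.93046769 -0.18899662] -0.034579797299125824
```

View pics/s24c.png

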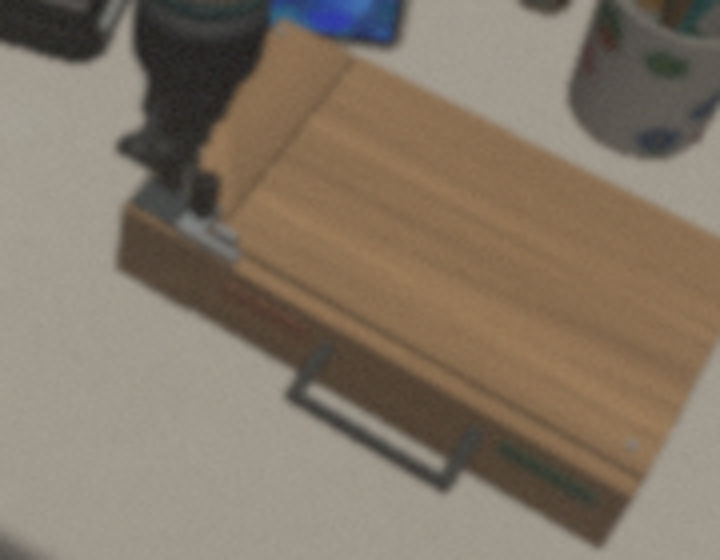

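The detent gave way: force dropped from 4.6 N to 0. I'll push a little more to confirm the end stop.

{"name": "drive_tool", "arguments": {
  "deltas": "-0.002 0 0 0 0; -0.004 0 0 0 0; -0.004 0 0 0 0; -0.004 0 0 0 0"
}}

```text
clock: 42.28
eef_pos: [596.6, -80.8, 98.2]
tool_rot: [-3.141, -0.005, 1.531]
force: [-0.2, 7.5, 3.1]
width: -0.1
```

It is at the end stop (no motion, 7.5 N). I'll back off, lift and check.

{"name": "drive_tool", "arguments": {
  "deltas": "0.02 0 0 0 0; 0.05 0 0 0 0; 0.07 0 -0.03 0 0; 0.1 -0.02 -0.08 0 0; 0.13 -0.06 -0.13 0 0; 0.17 -0.1 -0.14 0 0; 0.2 -0.12 -0.14 0 0; 0.2 -0.12 -0.14 0 0; 0.2 -0.12 -0.14 0 0"
}}

```text
clock: 43.4
eef_pos: [485.5, 120.4, 238.4]
tool_rot: [3.14, 0.001, 1.529]
force: [0.2, 0.2, 0.1]
width: 0.0
```

```bash
python3 - <<'E'
from h import *
np.set_printoptions(precision=1,suppress=True)
for n in ["scene","top"]:
    im=imaging.get_image(n); W=cloud(im); save(im,n+"25")
    m=(W[...,2]>95)&(W[...,2]<125)&(W[...,1]<-30)&(W[...,1]>-150)&(W[...,0]>560)&(W[...,0]<640)
    P=W[m]
    if len(P): print(n,len(P),P.mean(0),(P.min(0)+P.max(0))/2,P.max(0))
    H=(abs(W[...,2]-52)<7)&(W[...,1]<-195)&(W[...,1]>-310)&(W[...,0]>495)&(W[...,0]<536); Q=W[H]
    if len(Q): p=np.polyfit(Q[:,1],Q[:,0],1); print(" bar",np.polyval(p,-252),Q[:,0].min(), len(Q))
    if n=="scene":
        c=cv2.cvtColor(im["color"],cv2.COLOR_RGB2BGR)[180:320,270:450]; cv2.imwrite("pics/s25c.png",cv2.resize(c,None,fx=4,fy=4,interpolation=cv2.INTER_CUBIC))
s=ctrl.read_state(); print(s["eef_pos"],s["force"])
E
```

```text
scene 68 [ 592.8 -102.1  111.2] [ 595.4 -101.   108. ] [603.7 -92.6 120.6]
 bar 528.3015935958357 521.9253572643513 209
top 41 [594.7 -98.8 113.3] [595.4 -99.6 107.7] [603.4 -91.2 118.5]
 bar 529.374252024544 524.0518532183894 139
[485.7 119.5 238.3] [ 0.  -0.6 -0. ]
```

View pics/s25c.png

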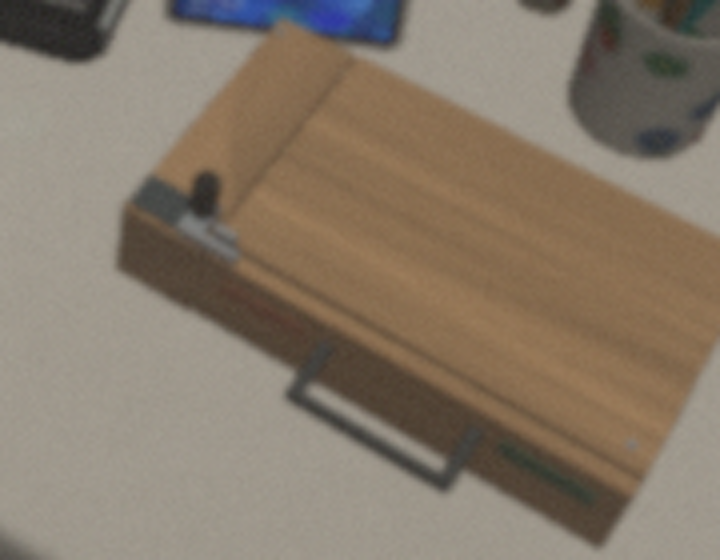

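View pics/top25.png

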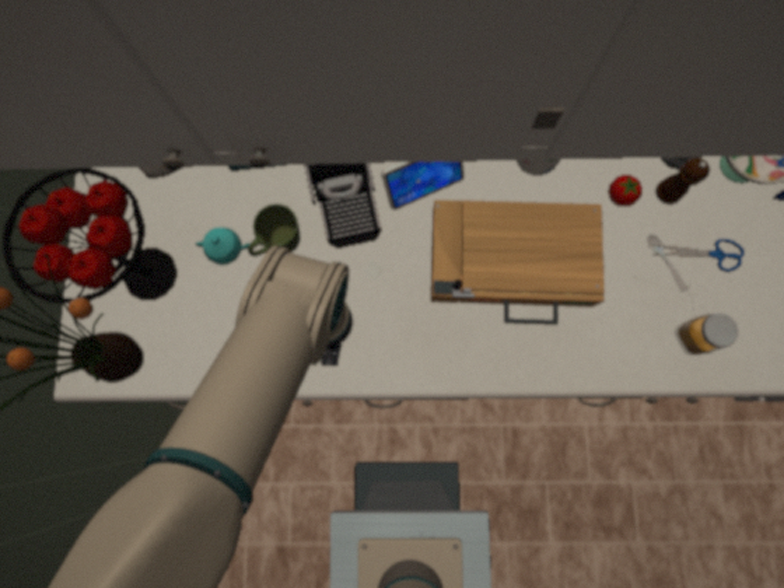

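The knob has moved ~35–36 mm and stays there, the bar sits at x≈529 (shut), and the mug and pot are unmoved. Handing in.

```bash
python3 - <<'E'
from h import *
print(ctrl.finish_job())
E
```

```text
the job is handed in; nothing more can be done
None
```

The job is handed in, at about 43.5 s on the robot's clock. I pulled the drawer out to its stop and put the two copper pods in the left bay and the two green pods in the right bay. I then pushed the drawer shut and slid the catch right until it snapped home.

**Pods:** The cameras showed only these four. All four stood upright in their own bays just before the drawer was closed; I could not see them after that.

**Drawer:** It travelled 150 mm to shut, and the force rose at the stop with no further motion. The handle bar then measured x ≈ 528–529 mm, against about 528 mm expected when shut.

**Catch:** The knob moved about 35–36 mm and stayed there after I backed off. The detent resisted at about 4.6 N and gave way, and the catch then held against its end stop at about 7.5 N.

**Mug and sugar pot:** I kept clear of both. In the last top view they look where they were at the start; I judged this by eye and did not measure it.

No check failed or disagreed. I noticed no pod being knocked aside and no slackening of the grip.

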